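# Finish dealing breadboards into the class kit trays

### The job

Somebody was dealing breadboards into the three kit trays and stopped when two trays had one each. Carry on dealing the four boards from the sloping rack: the first goes into the empty tray, then one per tray in turn along the row from left to right as the robot sees it (after the rightmost tray comes the leftmost again), until every tray holds two boards, lying flat and face up (the second may lie on the first). Set each board down gently without dropping it, and leave the trays, the boards already dealt and the other things on the bench where they are.

Things in the scene. Friction and masses are not known exactly. Their poses are not given: they have to be found in the camera images.
- rack: Fixed dark steel rack. Its 200 by 210 mm sheet rises at 30 degrees along the rack's x, from 20 to 120 mm high. 2 x 2 boards, each on two rails that hold its underside 8 mm off the sheet, its lower edge against ledges reaching 6 mm above its underside. Between the rails is a 48 mm gap, so fingers can reach past the underside there. 33 mm lie bare below each upper board. Origin: middle of the foot, on the bench.
- board1: A white plastic solderless breadboard, a plain slab 55 mm wide (its x) by 84 mm long (its y) by 10 mm thick (its z, out of the face with the hole rows), 50 to 85 g. Origin: centre of its underside. Starts on the sloping rack, lower row, left, its x pointing up the slope, its z square to the slope; take it across its 55 mm width with the tool square to its face.
- board2: A white plastic solderless breadboard, a plain slab 55 mm wide (its x) by 84 mm long (its y) by 10 mm thick (its z, out of the face with the hole rows), 50 to 85 g. Origin: centre of its underside. Starts on the sloping rack, lower row, right, its x pointing up the slope, its z square to the slope; take it across its 55 mm width with the tool square to its face.
- board3: A white plastic solderless breadboard, a plain slab 55 mm wide (its x) by 84 mm long (its y) by 10 mm thick (its z, out of the face with the hole rows), 50 to 85 g. Origin: centre of its underside. Starts on the sloping rack, upper row, left, its x pointing up the slope, its z square to the slope; take it across its 55 mm width with the tool square to its face.
- board4: A white plastic solderless breadboard, a plain slab 55 mm wide (its x) by 84 mm long (its y) by 10 mm thick (its z, out of the face with the hole rows), 50 to 85 g. Origin: centre of its underside. Starts on the sloping rack, upper row, right, its x pointing up the slope, its z square to the slope; take it across its 55 mm width with the tool square to its face.
- board5: A white plastic solderless breadboard, a plain slab 55 mm wide (its x) by 84 mm long (its y) by 10 mm thick (its z, out of the face with the hole rows), 50 to 85 g. Origin: centre of its underside. Starts already dealt, flat in tray_a, long side across the tray (along its y).
- board6: A white plastic solderless breadboard, a plain slab 55 mm wide (its x) by 84 mm long (its y) by 10 mm thick (its z, out of the face with the hole rows), 50 to 85 g. Origin: centre of its underside. Starts already dealt, flat in tray_b, long side across the tray (along its y).
- tray_a: A loose open kit tray of grey plastic, 136 mm (its x) by 114 mm (its y) outside, 20 mm high, walls 3 mm, inner floor 4 mm above its underside, 0.45 kg, on the bench top (height 0). Origin: centre of its underside. The three trays are alike and stand in a row from left to right in any order; its x points away from the robot to within 0.12 rad. Starts with board5 in it.
- tray_b: A loose open kit tray of grey plastic, 136 mm (its x) by 114 mm (its y) outside, 20 mm high, walls 3 mm, inner floor 4 mm above its underside, 0.45 kg, on the bench top (height 0). Origin: centre of its underside. The three trays are alike and stand in a row from left to right in any order; its x points away from the robot to within 0.12 rad. Starts with board6 in it.
- tray_c: A loose open kit tray of grey plastic, 136 mm (its x) by 114 mm (its y) outside, 20 mm high, walls 3 mm, inner floor 4 mm above its underside, 0.45 kg, on the bench top (height 0). Origin: centre of its underside. The three trays are alike and stand in a row from left to right in any order; its x points away from the robot to within 0.12 rad. Starts empty: the first board goes here. Boards fit with their 84 mm side along the tray's y.
- reel: Steel-coloured reel of solder standing on its flange, 64 mm across, 42 mm high. Bystander, not to be moved. Origin: centre of its underside.
- screwdriver: Screwdriver with a red handle, 190 mm long, lying between the robot and the trays; handle to its -x. Bystander, not to be moved.
- jar: Small jar with a black cap, 48 mm across, 45 mm high. Bystander, not to be moved. Origin: centre of its underside.
- meter: Black hand-held multimeter lying on its back, 150 by 75 by 38 mm. Bystander, not to be moved. Origin: centre of its underside.
- cutters: Side cutters with black grips, about 140 mm long, 12 mm high, lying between the robot and the trays; jaws to its +x. Bystander, not to be moved. Origin: centre of its underside.
Not all that is in view belongs to the job. What is shaped like the board2 but purple is not meant. What is shaped like the board5 but red is not meant.

How it is judged:
By the outcome, as a careful person would: the job done as asked, in the order asked, and still so for the second after the job is handed in, with the robot touching nothing.
It also fails if it takes over 72 s, if anything falls off the work surface, if the arm or the gripper's body presses on something with over 40 N, if the wrist force passes 120 N, or if a joint passes its speed limit or range.

### The arm

A 6-joint arm with a two-finger parallel gripper is mounted at the origin on the work surface. World frame = base frame: x ahead of the robot, y to its left, z up, the work surface at z = 0. Lengths are in m, angles in rad, forces in N, time in s.
With the tool pointing down it reaches from about 0.35 to 0.85 m from the base axis. Payload 8.1 kg.
Tool frame: the origin (TCP) lies at the very end of the fingers, on their centre line; the grasp point (between the pads) lies 19 mm behind it; z points along the fingers, x is the direction in which the jaws open and shut, and the axes are right-handed (so a half turn about z gives the same grasp; the last joint's range is limited). The gripper opens to 93 mm and grips with 3 to 60 N. Pads are 15 mm wide; open, the fingers measure 128 mm over their backs; the gripper's body (75 mm by 188 mm) begins 65 mm behind the grasp point.
Start: joints at [-1.203, 0.13, 1.488, -0, 1.523, -0.085], TCP at [0.263, -0.54, 0.219] pointing down, gripper open.
Joint ranges: [-2.96, 2.96], [-0.89, 2.26], [0.02, 2.5], [-1.34, 4.48], [0, 2.73], [-2.66, 2.66]. Speed limits (rad/s): [2.39, 2.39, 2.79, 3.14, 3.14, 3.14].

### API

Orientations are given as a rotation vector (axis times angle).
In Python, from plant import robot gives the robot as it stands. The module is installed in compiled form; this text tells all that it offers.
- The arm moves only by the tool jog_arm, never from a script. Its argument "commands" is one flat list of numbers, 5 for each row, row after row: the gripper's target within -1 to 1 (shut at 1, half-way at 0, fully open at -1), then the shift along the tool's x, y, z in m, then the turn about the tool's z in degrees. A call has 1 to 20 rows; each row shifts and turns the commanded pose from where the row before left it, along the tool's axes as they then stand; what a row does not reach is not made up. A row lasts 1/12 s, in which the tool goes at most 41.7 mm and 7.16 degrees, less where a joint would pass 70% of its speed; a pose out of reach is approached as far as the arm can. A call is refused whole if a number of a shift passes 0.0417 or a number of a turn 7.16, either way. A call with a gripper value outside its range is refused whole. The fingers move at their own pace and stop on an object; "grip_force" is the grip in N (left out, the last holds). Time passes only in rows, so rows that do not move let the fingers close. It gives the time, the measured TCP pose, the force and the opening at its end, in the units of the state.
- robot.read_state(): the state, without advancing time (a new reading comes with each control period).
- robot.read_camera(name): name is "side" or "top" or "wrist"; returns a dict with "img" (480x640x3 uint8, blue, green, red), "vfov" (degrees; the focal length in pixels is half the picture's height over the tangent of half this angle, whatever the lens; pixels are square), "cx", "cy" (the principal point, pixels), "extrinsics" (4x4, takes a point from world to camera coordinates). Camera axes: x right, y down, z forward; pixel columns grow to the right and rows downward; lengths in m; the calibration is good to about 2 mm. The wrist camera is an equidistant fisheye: a pixel r from the principal point sees the ray r / f radians off the axis. A picture is of the moment at which its call begins. There is no depth.
- robot.close_job(): hands the job in, once; it reports no verdict.
Trained networks look in a picture, given as the dict that the camera call returned (one of the last four; its "shot" number tells which), for a name from the list of things; names that differ only in an ending like _2 or _b are one class to them, and where a whole thing is asked for, a point or a joint stands for the part that bears it (a point fixed in the world has none). Each returns a list of dicts, best first, with "score" (0 to 1); they miss things now and then, are a little off and sometimes report something else, mostly with a low value. They report only what shows in the picture. A call takes as long as a camera call. They do not tell look-alikes from the thing itself.
- robot.recognise(thing, picture): "box" ([centre column, centre row, width, height] as shares, 0 to 1, of the picture: columns of its width, rows of its height, round what is visible of it).
- robot.pinpoint(thing, picture): "position" ([row, column] as shares, 0 to 1, of the picture: columns of its width, rows of its height: a listed point, or the origin of a listed thing).
The state is a dict: "t": time; "q": joint angles; "dq": joint speeds; "joint_torque": joint torques, N m; "tool_pos": TCP position; "orientation": TCP orientation; "force": force on the tool from outside, world axes, zero at the start; "wrist_torque": the same for the moment, N m; "opening": finger opening in m.
Only numpy, scipy, OpenCV 4.12 (cv2) and the standard library are available. Lean on these libraries where they do the work, as an engineer would, in place of code of your own. Each camera call takes 0.05 s, during which the arm holds its last target.

## Working session

There is one attempt and no reset: what is moved stays moved. The work goes in short steps, Python scripts to look and compute and a tool call to move; the robot and the scene stay as the last step left them, time stands still between calls to the robot, and variables do not carry over. Pictures are saved under pics/ and viewed, and the job is handed in when it is done.

Besides the shell and the picture viewer there is one more tool, called as a command line: name --argument value ..., lists and objects as JSON in quotes. jog_arm: Moves the arm, as the interface text tells. Its arguments: {"type":"object","properties":{"commands":{"type":"array"},"grip_force":{"type":"number"}},"required":["commands"]}

```bash
ls; mkdir -p pics
python3 - <<'E'
from plant import robot
import cv2,numpy as np
s=robot.read_state();print({k:np.round(v,3) for k,v in s.items()})
for n in ("top","side","wrist"):
    p=robot.read_camera(n);cv2.imwrite(f"pics/{n}0.png",p["img"]);print(n,p["vfov"],p["cx"],p["cy"],p["shot"]);print(np.round(p["extrinsics"],4))
E
```

```text
pics
{'t': np.float64(0.0), 'q': array([-1.203,  0.131,  1.489, -0.   ,  1.523, -0.085]), 'dq': array([ 0.   , -0.001,  0.   , -0.001, -0.   ,  0.001]), 'joint_torque': array([-2.0000e-03, -5.5984e+01, -4.9177e+01,  7.7000e-02,  3.5000e-02,
       -0.0000e+00]), 'tool_pos': array([ 0.262, -0.539,  0.218]), 'orientation': array([-2.663e+00,  1.666e+00,  2.000e-03]), 'force': array([ 0.337, -0.346, -0.294]), 'wrist_torque': array([ 0.008, -0.019,  0.002]), 'opening': np.float64(0.093)}
top 42.24440308667993 317.89122170208685 238.46106807566008 1
[[-0.0126 -0.9999  0.0088 -0.0218]
 [-0.9889  0.0112 -0.1481  0.5796]
 [ 0.148  -0.0105 -0.9889  1.1871]
 [ 0.      0.      0.      1.    ]]
side 43.235286296887566 329.73776355425633 233.13089079137927 2
[[ 0.9988 -0.0483  0.0091 -0.5582]
 [-0.0251 -0.6592 -0.7516  0.0996]
 [ 0.0423  0.7504 -0.6596  1.1222]
 [ 0.      0.      0.      1.    ]]
wrist 65.70646984690485 326.5294361197865 236.54125627928332 3
[[ 0.4368 -0.8995 -0.0024 -0.5981]
 [-0.8663 -0.4214  0.2682 -0.0312]
 [-0.2423 -0.1151 -0.9634  0.3899]
 [ 0.      0.      0.      1.    ]]
```

View pics/top0.png

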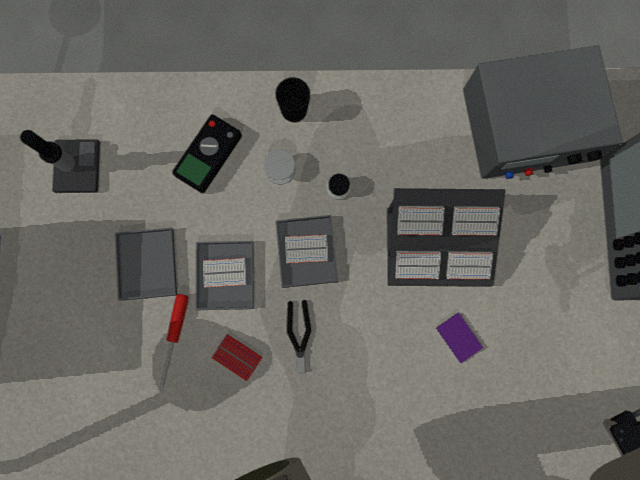

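View pics/side0.png

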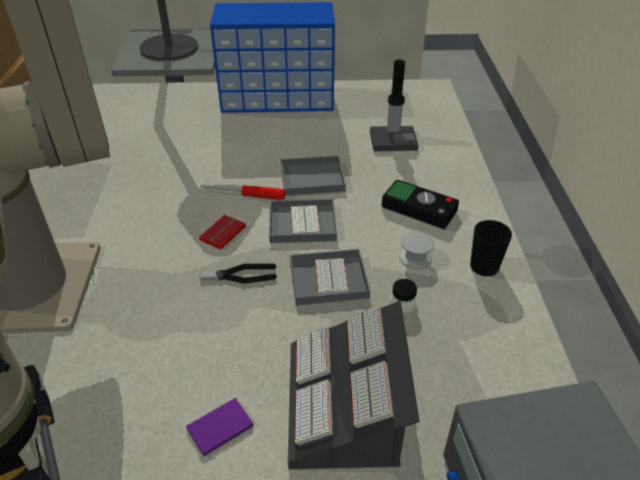

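View pics/wrist0.png

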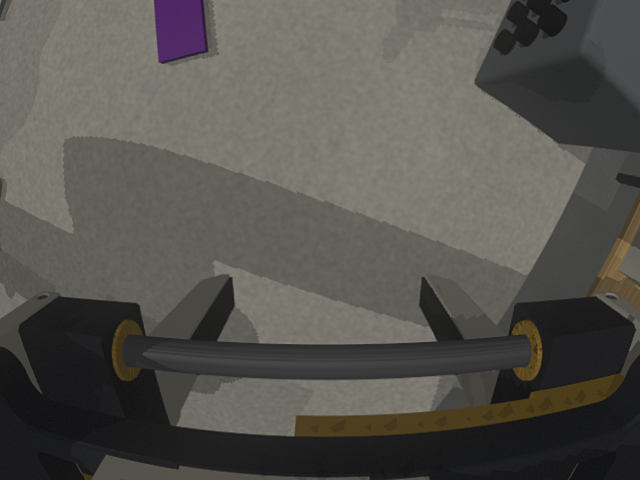

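The tool only turns about its own z, so it stays vertical. Before choosing a grasp I need the gap between the boards on the rack, so I'll measure that precisely.

```bash
cat > h.py <<'E'
from plant import robot
import cv2,numpy as np
from scipy.spatial.transform import Rotation as Rt
def ray(p,u,v):
    f=240/np.tan(np.radians(p["vfov"])/2)
    x,y=u-p["cx"],v-p["cy"]
    E=np.array(p["extrinsics"]);R,t=E[:3,:3],E[:3,3]
    if p.get("fish"):
        r=np.hypot(x,y)+1e-9;th=r/f;d=np.array([x/r*np.sin(th),y/r*np.sin(th),np.cos(th)])
    else: d=np.array([x/f,y/f,1])
    return -R.T@t,R.T@d
def atz(p,u,v,z):
    o,d=ray(p,u,v);return o+d*(z-o[2])/d[2]
def proj(p,X):
    f=240/np.tan(np.radians(p["vfov"])/2);E=np.array(p["extrinsics"]);c=E[:3,:3]@np.asarray(X,float)+E[:3,3]
    if p.get("fish"):
        r=np.hypot(c[0],c[1])+1e-12;th=np.arctan2(r,c[2]);return np.array([p["cx"]+f*th*c[0]/r,p["cy"]+f*th*c[1]/r])
    return np.array([p["cx"]+f*c[0]/c[2],p["cy"]+f*c[1]/c[2]])
def cam(n):
    p=robot.read_camera(n);p["fish"]=(n=="wrist");return p
E
python3 - <<'E'
from h import *
import pickle
for n in ("top","side"):
    p=cam(n);pickle.dump(p,open(f"{n}.pkl","wb"))
    for th in ("rack","board1","tray_a","jar","reel","screwdriver","cutters"):
        for d in robot.pinpoint(th,p)[:7]:
            v,u=d["position"];v*=480;u*=640
            z={'board1':.01}.get(th,0)
            print(n,th,round(d["score"],2),np.round([u,v],1),np.round(atz(p,u,v,z),3))
    i=p["img"]
    c=i[170:300,370:520] if n=="top" else i[290:480,270:430]
    c=cv2.resize(c,None,fx=5 if n=="top" else 3,fy=5 if n=="top" else 3,interpolation=cv2.INTER_CUBIC);cv2.imwrite(f"pics/{n}_rack.png",c[:600,:800])
    if n=="top":
        c=i[210:320,105:355];cv2.imwrite("pics/top_trays.png",cv2.resize(c,None,fx=3.2,fy=3.2,interpolation=cv2.INTER_CUBIC))
E
```

```text
top rack 0.97 [438.6 243. ] [ 0.574 -0.277  0.   ]
top board1 0.94 [415.7 264.1] [ 0.53  -0.226  0.01 ]
top board1 0.93 [423.2 215.6] [ 0.629 -0.245  0.01 ]
top board1 0.92 [463.4 337.9] [ 0.381 -0.316  0.01 ]
top board1 0.82 [240.7 355. ] [0.353 0.126 0.01 ]
top board1 0.68 [307.2 249.6] [ 0.562 -0.007  0.01 ]
top board1 0.61 [469.8 263.4] [ 0.53  -0.336  0.01 ]
top board1 0.58 [471.7 221.9] [ 0.615 -0.344  0.01 ]
top tray_a 0.81 [146.5 264.6] [0.536 0.32  0.   ]
top tray_a 0.79 [306.4 255.4] [ 0.551 -0.005  0.   ]
top tray_a 0.76 [223.8 273.3] [0.516 0.163 0.   ]
top tray_a 0.24 [281.2 170.9] [0.729 0.045 0.   ]
top jar 0.85 [336.2 189.6] [ 0.688 -0.068  0.   ]
top jar 0.36 [279.8 170.9] [0.729 0.048 0.   ]
top screwdriver 0.56 [170.4 341.3] [0.381 0.268 0.   ]
top cutters 0.83 [299.6 333.8] [0.393 0.01  0.   ]
side rack 0.67 [342.6 404.4] [ 0.566 -0.274  0.   ]
side board1 0.88 [302.  223.9] [0.509 0.149 0.01 ]
side board1 0.83 [227.2 234.2] [0.357 0.123 0.01 ]
side board1 0.79 [370.  390.5] [ 0.609 -0.257  0.01 ]
side board1 0.78 [311.1 355.4] [ 0.519 -0.186  0.01 ]
side board1 0.76 [331.6 279. ] [ 0.562 -0.012  0.01 ]
side board1 0.64 [220.7 426.6] [ 0.382 -0.31   0.01 ]
side board1 0.63 [314.2 410.6] [ 0.521 -0.289  0.01 ]
side tray_a 0.82 [300.9 222.3] [0.506 0.166 0.   ]
side tray_a 0.63 [326.5 278.3] [0.553 0.    0.   ]
side jar 0.77 [399.6 304. ] [ 0.682 -0.07   0.   ]
side jar 0.68 [417.9 211.2] [0.758 0.194 0.   ]
side reel 0.62 [411.2 256.8] [0.722 0.053 0.   ]
side screwdriver 0.7 [242.  194.5] [0.378 0.266 0.   ]
side screwdriver 0.67 [318.2 411.1] [ 0.527 -0.284  0.   ]
side screwdriver 0.49 [310.9 177.2] [0.531 0.325 0.   ]
side cutters 0.76 [240.2 273.8] [0.389 0.019 0.   ]
side cutters 0.34 [314.1 180.1] [0.538 0.314 0.   ]
```

View pics/top_rack.png

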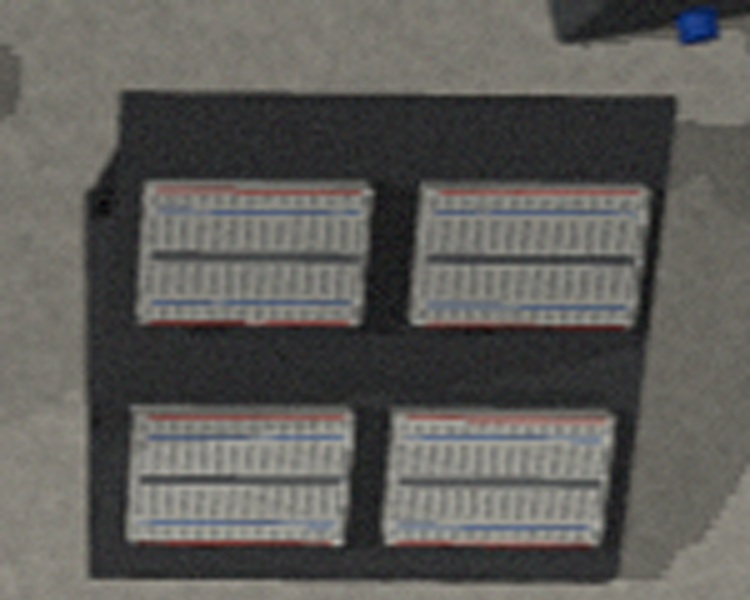

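View pics/side_rack.png

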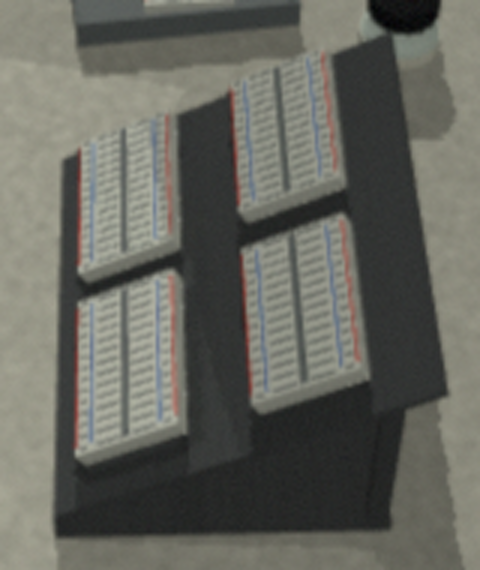

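View pics/top_trays.png

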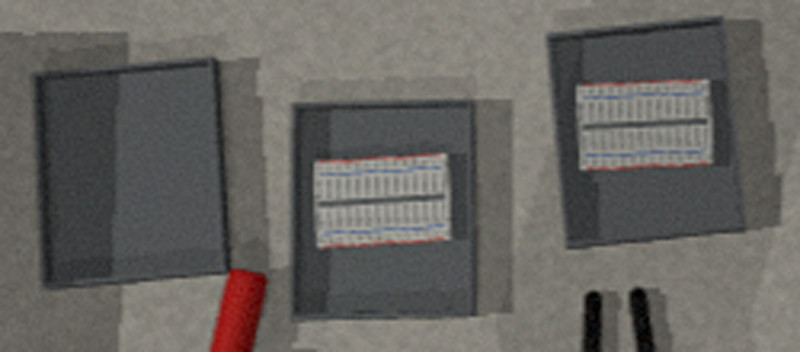

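Run:
```python
from h import *
i=cv2.imread("pics/wrist0.png")
c=i[260:420,0:250];c=cv2.convertScaleAbs(c,alpha=1.6,beta=20);cv2.imwrite("pics/wf.png",cv2.resize(c,None,fx=3.2,fy=3.2,interpolation=cv2.INTER_CUBIC))
p=cam("wrist")
s=robot.read_state();R=Rt.from_rotvec(s["orientation"]).as_matrix();T=s["tool_pos"]
print(R)
for off in [(-.0465,0,0),(.0465,0,0),(-.064,0,0),(.064,0,0),(-.0465,.0075,0),(-.0465,-.0075,0),(-.064,.0075,0),(-.064,-.0075,0),(-.0465,.0075,-.06),(-.0465,-.0075,-.06),(-.064,-.0075,-.06)]:
    print(off,np.round(proj(p,T+R@np.array(off)),1))
```

```text
[[ 4.37463342e-01 -8.99236245e-01 -2.10865991e-06]
 [-8.99236245e-01 -4.37463342e-01 -1.96731735e-05]
 [ 1.67683693e-05  1.05024756e-05 -1.00000000e+00]]
(-0.0465, 0, 0) [234.3 291.4]
(0.0465, 0, 0) [422.1 291.3]
(-0.064, 0, 0) [201.2 290.5]
(0.064, 0, 0) [455.1 290.3]
(-0.0465, 0.0075, 0) [235.6 305. ]
(-0.0465, -0.0075, 0) [233.  277.4]
(-0.064, 0.0075, 0) [203.  303.9]
(-0.064, -0.0075, 0) [199.5 276.7]
(-0.0465, 0.0075, -0.06) [200.4 375.9]
(-0.0465, -0.0075, -0.06) [193.7 341.3]
(-0.064, -0.0075, -0.06) [149.3 337.6]
```

View pics/wf.png

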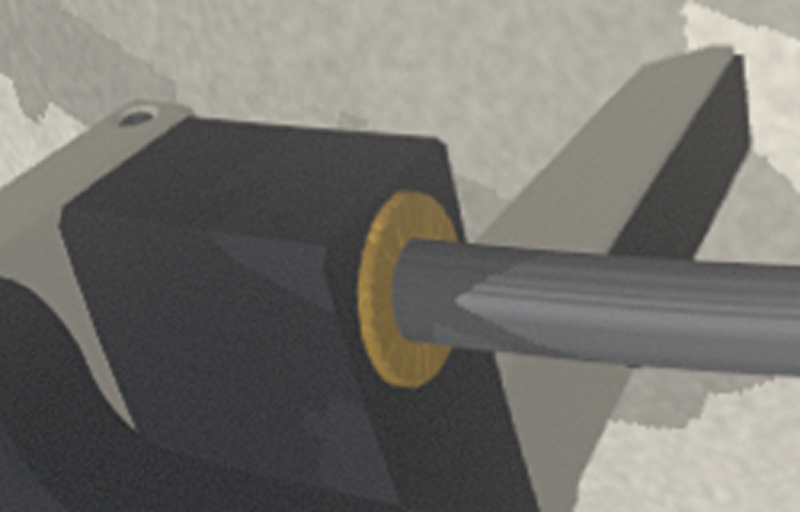

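```bash
cat > fit.py <<'E'
from h import *
import pickle
from scipy.optimize import least_squares
P={n:pickle.load(open(n+".pkl","rb")) for n in("top","side")}
A=lambda l:np.array(l,float)
top={3:A([(148,183),(372,188),(360,325),(139,321)]),4:A([(422,185),(650,190),(634,326),(412,322)]),1:A([(132,407),(352,411),(344,544),(128,541)]),2:A([(394,411),(614,413),(602,546),(385,543)])}
top={k:v/5+[370,170] for k,v in top.items()}
# side corners order TL(far,low),TR(far,up),BR(near,up),BL(near,low) -> reorder to upL,upR,loR,loL
sd={1:A([(80,150),(178,113),(178,250),(82,275)]),3:A([(232,90),(325,52),(345,185),(243,215)]),2:A([(78,300),(178,270),(184,435),(78,458)]),4:A([(242,250),(345,215),(367,378),(255,405)])}
sd={k:(v/3+[270,290])[[1,2,3,0]] for k,v in sd.items()}
c,s=np.cos(np.pi/6),np.sin(np.pi/6)
loc=A([(.0275,.042),(.0275,-.042),(-.0275,-.042),(-.0275,.042)])
def pts(rx,ry,yaw,a,b,h,lc=loc):
    R=Rt.from_euler('z',yaw).as_matrix()
    U=R@[c,0,s];V=R@[0,1,0];N=R@[-s,0,c];O=A([rx,ry,.07])
    return [O+U*(a+l[0])+V*(b+l[1])+N*h for l in lc]
def res(x):
    r=[]
    for i,k in enumerate((1,2,3,4)):
        Q=pts(x[0],x[1],x[2],x[3+i//2],x[5+i],.018)
        for n,o in(("top",top),("side",sd)):
            dc=x[9:11] if n=="side" else x[11:13]
            r+=[(proj(P[n],q)+dc-o[k][j]) for j,q in enumerate(Q)]
    return np.concatenate(r+[np.array(x[9:13])*.7])
f=least_squares(res,[.575,-.275,0,-.05,.04,.05,-.05,.05,-.05,0,0,0,0],loss='soft_l1')
x=f.x;print(np.round(x,4));print(np.round(np.abs(res(x)[:64]).reshape(4,2,4,2).max(axis=(2,3)),2))
for i,k in enumerate((1,2,3,4)):
    print(k,"centre of slab",np.round(pts(x[0],x[1],x[2],x[3+i//2],x[5+i],.013,[(0,0)])[0],4))
print("gaps lower,upper",x[5]-x[6]-.084,x[7]-x[8]-.084)
z=lambda l:A(l)/3.2+[105,210]
tr={"L":z([(36,73),(215,60),(228,272),(45,287)]),"M":z([(293,103),(474,101),(474,314),(293,317)]),"R":z([(549,35),(720,18),(743,229),(568,246)])}
tl=A([(.068,.057),(.068,-.057),(-.068,-.057),(-.068,.057)])
for k,v in tr.items():
    def rs(y):
        R=Rt.from_euler('z',y[2]).as_matrix()
        return np.concatenate([proj(P["top"],R@[l[0],l[1],0]+[y[0],y[1],.02])+x[11:13]*1-v[j] for j,l in enumerate(tl)])
    g=least_squares(rs,[.54,.1,0]);print(k,np.round(g.x,4),np.abs(g.fun).max())
E
python3 fit.py
```

```text
[ 0.5453 -1.4705 -0.021  -0.0472  0.0442  1.2471  1.1475  1.2479  1.1448
 -0.3124  0.6277 -0.1618 -0.0533]
[[0.95 1.89]
 [1.01 2.57]
 [0.31 1.45]
 [0.6  1.65]]
1 centre of slab [ 0.5242 -0.2227  0.0577]
2 centre of slab [ 0.5221 -0.3223  0.0577]
3 centre of slab [ 0.6033 -0.2235  0.1034]
4 centre of slab [ 0.6012 -0.3266  0.1034]
gaps lower,upper 0.015632154882823615 0.019113806516443857
L [0.5353 0.3154 0.0741] 0.763751275582365
M [0.511  0.1575 0.0066] 0.7938509478781555
R [ 0.5575 -0.0062  0.088 ] 1.2836051748585078
```

```bash
cat > plan.py <<'E'
from h import *
def wrap(a): return (a+180)%360-180
def tool():
    s=robot.read_state();R=Rt.from_rotvec(s["orientation"]).as_matrix()
    return s,np.array(s["tool_pos"]),np.degrees(np.arctan2(R[1,0],R[0,0])),R
def plan(start,yaw,wps,g,vmax=.040,wmax=7.0):
    """wps: list of (x,y,z,yawdeg[,vmax]) ; vertical tool; tool x=(cos,sin), tool y=(sin,-cos), z down"""
    p=np.array(start,float);out=[];rows=0
    for w in wps:
        t=np.array(w[:3]);v=w[4] if len(w)>4 else vmax;gg=w[5] if len(w)>5 else g
        n=max(int(np.ceil(np.linalg.norm(t-p)/v)),int(np.ceil(abs(wrap(w[3]-yaw))/wmax)),1)
        p0=p.copy();y0=yaw;dy=wrap(w[3]-y0)
        for i in range(1,n+1):
            d=p0+(t-p0)*i/n-p;a=np.radians(yaw)
            l=np.array([np.cos(a)*d[0]+np.sin(a)*d[1],np.sin(a)*d[0]-np.cos(a)*d[1],-d[2]])
            l=np.round(l,4);turn=round(-wrap(y0+dy*i/n-yaw),1)
            p=p+np.array([np.cos(a)*l[0]+np.sin(a)*l[1],np.sin(a)*l[0]-np.cos(a)*l[1],-l[2]]);yaw=wrap(yaw-turn)
            out.append([gg]+[float(q) for q in l]+[turn])
        out.append(None)
    print(",  ".join(",".join("%g"%q for q in r) if r else "|" for r in out));print("rows",sum(r is not None for r in out),"end",p,yaw)
E
python3 - <<'E'
from plan import *
s,p,y,R=tool();print(p,y)
plan(p,y,[(.603,-.2235,.19,-91.2)],-1)
E
```

```text
[ 0.26250016 -0.53954187  0.21865614] -64.0578559645486
-1,-0.0113,-0.037,0.0024,2.3,  -1,-0.0127,-0.0366,0.0024,2.2,  -1,-0.0142,-0.036,0.0024,2.3,  -1,-0.0155,-0.0355,0.0024,2.2,  -1,-0.017,-0.0348,0.0023,2.3,  -1,-0.0183,-0.0341,0.0024,2.3,  -1,-0.0196,-0.0334,0.0024,2.2,  -1,-0.021,-0.0325,0.0024,2.3,  -1,-0.0222,-0.0317,0.0024,2.3,  -1,-0.0235,-0.0308,0.0024,2.2,  -1,-0.0246,-0.0299,0.0024,2.3,  -1,-0.0258,-0.0288,0.0024,2.2,  |
rows 12 end [ 0.60297269 -0.22350868  0.18995614] -91.15785596454859
```

jog_arm --commands '[-1, -0.0113, -0.037, 0.0024, 2.3, -1, -0.0127, -0.0366, 0.0024, 2.2, -1, -0.0142, -0.036, 0.0024, 2.3, -1, -0.0155, -0.0355, 0.0024, 2.2, -1, -0.017, -0.0348, 0.0023, 2.3, -1, -0.0183, -0.0341, 0.0024, 2.3, -1, -0.0196, -0.0334, 0.0024, 2.2, -1, -0.021, -0.0325, 0.0024, 2.3, -1, -0.0222, -0.0317, 0.0024, 2.3, -1, -0.0235, -0.0308, 0.0024, 2.2, -1, -0.0246, -0.0299, 0.0024, 2.3, -1, -0.0258, -0.0288, 0.0024, 2.2, -1, 0, 0, 0, 0, -1, 0, 0, 0, 0]' --grip_force 15

```text
t: 2.17
tool_pos: [0.604, -0.2214, 0.1892]
orientation: [2.203, -2.239, -0.001]
force: [0.2, -1.1, -0.2]
opening: 0.0931
```

Run:
```python
from plan import *
s,p,y,R=tool();print(s["t"],p,y,s["force"],s["q"])
c=cam("wrist");E=np.array(c["extrinsics"]);print("campos",-E[:3,:3].T@E[:3,3])
im=c["img"].copy();cv2.imwrite("pics/w1.png",im)
# project fingertips swept down to slab depth
for sx in(-1,1):
  for e in(.0465,.064):
    for h in (0,.04,.08):
      print(sx*e,h,np.round(proj(c,p+R@np.array([sx*e,0,h])),1))
import pickle;pickle.dump(c,open("w1.pkl","wb"))
```

```text
2.1667 [ 0.60397694 -0.22143145  0.18924669] -90.94040012246607 [ 0.20551249 -1.0826536  -0.17331725] [-4.31092314e-01  2.61318091e-01  1.39375628e+00  1.91968101e-05
  1.48747689e+00  1.15611531e+00]
campos [ 0.67791566 -0.22227431  0.35406459]
-0.0465 0 [233.7 290.8]
-0.0465 0.04 [249.3 263.6]
-0.0465 0.08 [260.6 244.2]
-0.064 0 [200.6 289.8]
-0.064 0.04 [221.2 263.3]
-0.064 0.08 [236.3 244.2]
0.0465 0 [421.6 290.6]
0.0465 0.04 [405.8 263.5]
0.0465 0.08 [394.3 244.1]
0.064 0 [454.6 289.6]
0.064 0.04 [433.8 263.1]
0.064 0.08 [418.5 244. ]
```

View pics/w1.png

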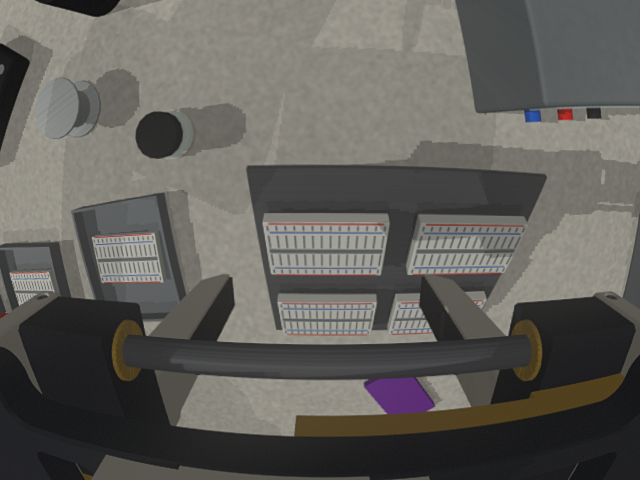

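Run:
```python
from plan import *
i=cv2.imread("pics/w1.png")
c=i[200:340,240:540];cv2.imwrite("pics/w1z.png",cv2.resize(cv2.convertScaleAbs(c,alpha=1.3),None,fx=2.66,fy=4,interpolation=cv2.INTER_CUBIC))
```

```text
(no output)
```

View pics/w1z.png

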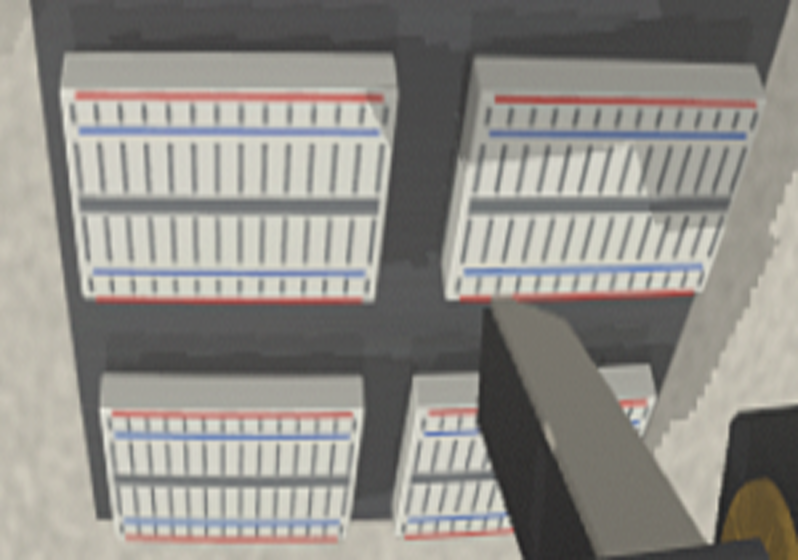

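```bash
cat > bfit.py <<'E'
from plan import *
from scipy.optimize import least_squares
cc,ss=np.cos(np.pi/6),np.sin(np.pi/6)
LOC=[(.0275,.042),(.0275,-.042),(-.0275,-.042),(-.0275,.042)]
def bfit(c,px,tilt=np.pi/6,x0=(.6,-.22,.1,0),free=(0,1,2,3)):
    px=np.asarray(px,float)
    def r(x):
        R=Rt.from_euler('z',x[3]).as_matrix()@Rt.from_euler('y',-tilt).as_matrix()
        return np.concatenate([proj(c,R@[l[0],l[1],.005]+x[:3])-px[j] for j,l in enumerate(LOC)])
    f=least_squares(r,x0,x_scale=[.01,.01,.01,.1]);return f.x,np.abs(f.fun).max()
E
python3 - <<'E'
from bfit import *
import pickle
c=pickle.load(open("w1.pkl","rb"))
z=lambda l:np.array(l,float)/[2.66,4]+[240,200]
s,p,y,R=tool()
for k,l in ((3,[(64,92),(397,92),(374,300),(84,298)]),(4,[(480,95),(764,103),(705,296),(452,298)])):
    f,e=bfit(c,z(l));print(k,np.round(f,4),e,"in tool",np.round(R.T@(f[:3]-p),4))
E
```

```text
3 [ 0.5991 -0.2206  0.0971 -0.0209] 0.5093862766649409 in tool [-0.0023  0.004   0.0925]
4 [ 0.5962 -0.3272  0.0962 -0.0193] 1.255983939670557 in tool [0.1044 0.0049 0.0933]
```

Run:
```python
from plan import *
s,p,y,R=tool();print(s["t"],p,y,s["force"])
plan(p,y,[(.602,-.2178,.135,-91.2),(.602,-.2178,.100,-91.2,.008)],-1)
```

```text
2.2167 [ 0.60312194 -0.2229047   0.1895561 ] -91.02945611849047 [-0.22926105 -0.70352235 -0.64422919]
-1,-0.0025,0.0006,0.0273,0.1,  -1,-0.0026,0.0006,0.0273,0.1,  |,  -1,0,0,0.007,-0,  -1,0,0,0.007,-0,  -1,0,0,0.007,-0,  -1,0,0,0.007,-0,  -1,0,0,0.007,-0,  |
rows 7 end [ 0.60201832 -0.217783    0.0999561 ] -91.22945611849046
```

jog_arm --commands '[-1, -0.0028, 0.0005, 0.0275, 0, -1, -0.0028, 0.0005, 0.0275, 0, -1, 0, 0, 0, 0, -1, 0, 0, 0.007, 0, -1, 0, 0, 0.007, 0, -1, 0, 0, 0.007, 0, -1, 0, 0, 0.007, 0, -1, 0, 0, 0.007, 0, -1, 0, 0, 0, 0]'

```text
t: 2.97
tool_pos: [0.6013, -0.2176, 0.0983]
orientation: [2.198, -2.243, -0.003]
force: [-0.4, 0.4, -0.3]
opening: 0.0931
```

Run:
```python
from plan import *
s,p,y,R=tool();print(s["t"],p,y,s["force"])
for n in("wrist","side"):
    c=cam(n)
    i=c["img"] if n=="wrist" else cv2.resize(c["img"][260:480,240:460],None,fx=2.7,fy=2.7)
    cv2.imwrite(f"pics/{n}2.png",i)
```

```text
2.9667 [ 0.60131079 -0.21762008  0.09833784] -91.1604745693794 [-0.36526062  0.35731784 -0.26345902]
```

View pics/wrist2.png

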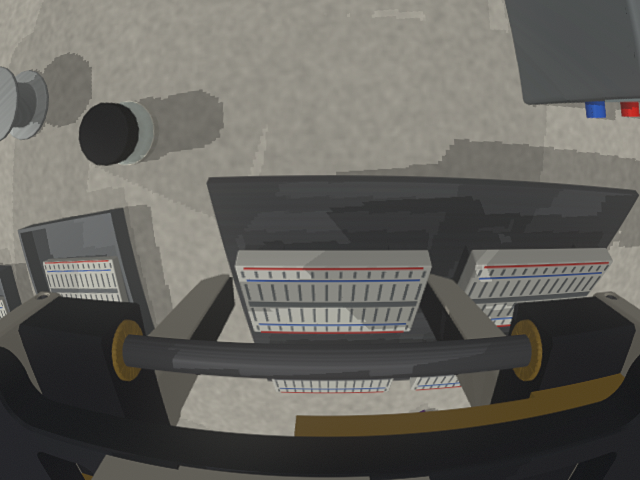

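View pics/side2.png

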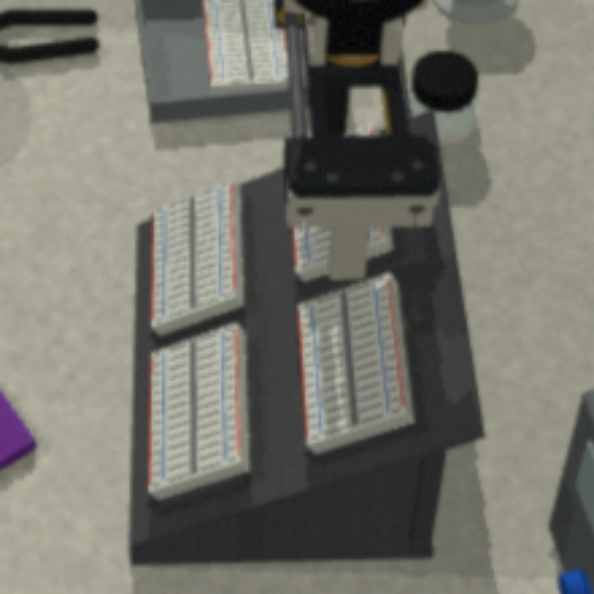

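jog_arm --commands '[1, 0, 0, 0, 0, 1, 0, 0, 0, 0, 1, 0, 0, 0, 0, 1, 0, 0, 0, 0]' --grip_force 15

```text
t: 3.4
tool_pos: [0.6023, -0.2193, 0.1007]
orientation: [2.198, -2.244, 0.003]
force: [-0.4, -5.0, 0.6]
opening: 0.0834
```

Run:
```python
from plan import *
s,p,y,R=tool()
plan((.602,-.218,.100),-91.2,[(.602,-.218,.112,-91.2,.006),(.602,-.218,.15,-91.2),(.535,.315,.12,4.2)],1)
```

```text
1,-0,0,-0.006,-0,  1,-0,0,-0.006,-0,  |,  1,-0,0,-0.038,-0,  |,  1,-0.038,0.0056,0.0021,-6.8,  1,-0.0383,0.001,0.0022,-6.8,  1,-0.0382,-0.0035,0.0021,-6.8,  1,-0.0376,-0.008,0.0022,-6.9,  1,-0.0363,-0.0124,0.0021,-6.8,  1,-0.0345,-0.0167,0.0022,-6.8,  1,-0.0324,-0.0206,0.0021,-6.8,  1,-0.0297,-0.0243,0.0021,-6.8,  1,-0.0265,-0.0277,0.0022,-6.8,  1,-0.0232,-0.0306,0.0021,-6.8,  1,-0.0193,-0.0332,0.0022,-6.9,  1,-0.0152,-0.0352,0.0021,-6.8,  1,-0.011,-0.0368,0.0022,-6.8,  1,-0.0065,-0.0378,0.0021,-6.8,  |
rows 17 end [0.53497977 0.31502772 0.12      ] 4.200000000000074
```

jog_arm --commands '[1, 0, 0, -0.006, 0, 1, 0, 0, -0.006, 0, 1, 0, 0, -0.038, 0, 1, -0.038, 0.0056, 0.0021, -6.8, 1, -0.0383, 0.001, 0.0022, -6.8, 1, -0.0382, -0.0035, 0.0021, -6.8, 1, -0.0376, -0.008, 0.0022, -6.9, 1, -0.0363, -0.0124, 0.0021, -6.8, 1, -0.0345, -0.0167, 0.0022, -6.8, 1, -0.0324, -0.0206, 0.0021, -6.8, 1, -0.0297, -0.0243, 0.0021, -6.8, 1, -0.0265, -0.0277, 0.0022, -6.8, 1, -0.0232, -0.0306, 0.0021, -6.8, 1, -0.0193, -0.0332, 0.0022, -6.9, 1, -0.0152, -0.0352, 0.0021, -6.8, 1, -0.011, -0.0368, 0.0022, -6.8, 1, -0.0065, -0.0378, 0.0021, -6.8, 1, 0, 0, 0, 0, 1, 0, 0, 0, 0]'

```text
t: 4.98
tool_pos: [0.5339, 0.3177, 0.1205]
orientation: [-3.139, -0.123, -0.001]
force: [0.2, -0.7, -1.0]
opening: 0.0838
```

Run:
```python
from plan import *
import pickle
s,p,y,R=tool();print(s["t"],p,y,s["force"],s["q"])
for n in("wrist","side"):
    c=cam(n);pickle.dump(c,open(f"{n}3.pkl","wb"))
    i=c["img"] if n=="wrist" else cv2.resize(c["img"][20:260,180:480],None,fx=2.5,fy=2.5)
    cv2.imwrite(f"pics/{n}3.png",i)
```

```text
4.9833 [0.53387229 0.3177372  0.12052851] 4.473911438876204 [ 0.15094085 -0.73497448 -0.95110074] [4.54068111e-01 2.49791424e-01 1.53507805e+00 4.64183200e-04
 1.35614336e+00 3.75884764e-01]
```

View pics/wrist3.png

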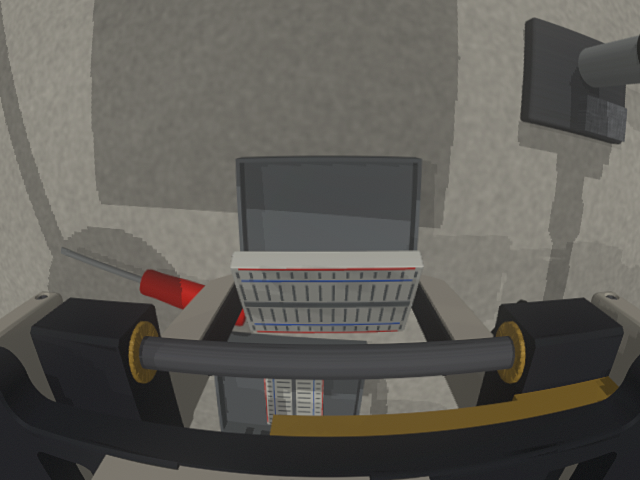

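View pics/side3.png

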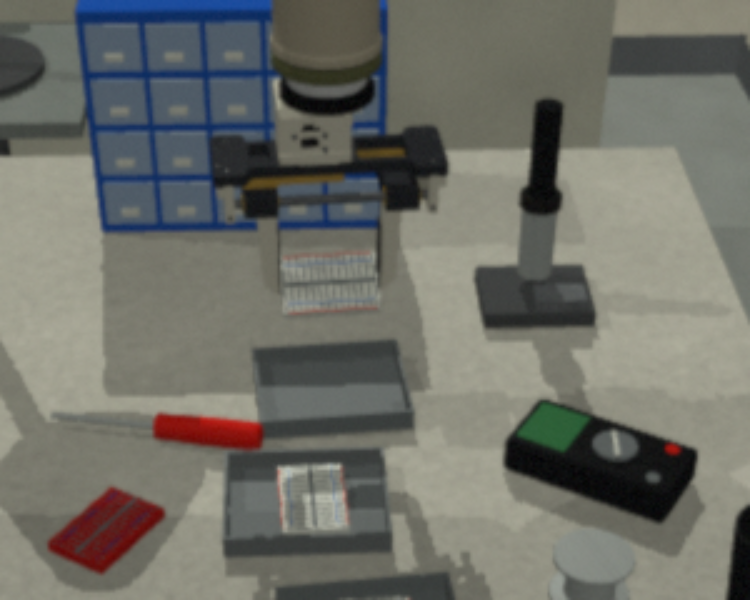

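Run:
```python
from plan import *
import pickle
c=pickle.load(open("wrist3.pkl","rb"))
i=c["img"][145:260,225:435];cv2.imwrite("pics/w3z.png",cv2.resize(cv2.convertScaleAbs(i,alpha=1.6,beta=10),None,fx=3.7,fy=3.7,interpolation=cv2.INTER_CUBIC))
for u,v in((238,158),(420,157)): print(atz(c,u,v,.02))
```

```text
[0.46470528 0.37279955 0.02      ]
[0.59603658 0.38384796 0.02      ]
```

View pics/w3z.png

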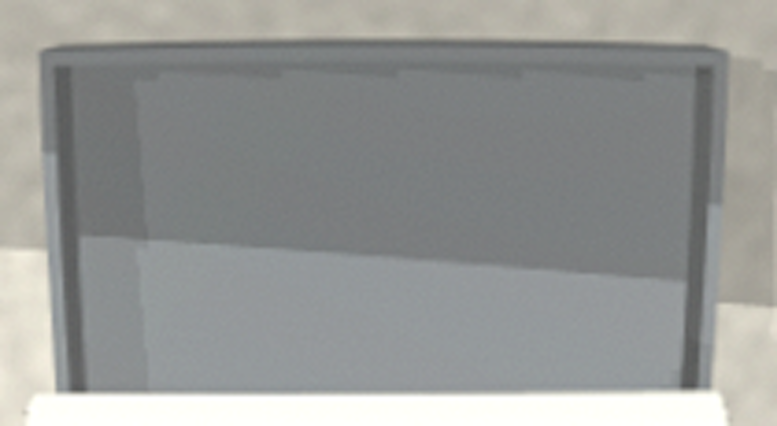

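jog_arm --commands '[1, 0, -0.003, 0.03, 0, 1, 0, 0, 0.03, 0, 1, 0, 0, 0.025, 0, 1, 0, 0, 0.005, 0, 1, 0, 0, 0, 0, 1, 0, 0, 0.004, 0, 1, 0, 0, 0.004, 0, 1, 0, 0, 0.004, 0, 1, 0, 0, 0.004, 0, 1, 0, 0, 0.003, 0, 1, 0, 0, 0, 0]' --grip_force 8

```text
t: 6.0
tool_pos: [0.5349, 0.3184, 0.0112]
orientation: [-3.139, -0.117, -0.002]
force: [1.1, 1.6, 2.4]
opening: 0.0839
```

Run:
```python
from plan import *
import pickle
s,p,y,R=tool();print(s["t"],p,y,s["force"],s["opening"])
for n in("wrist","side"):
    c=cam(n);pickle.dump(c,open(f"{n}4.pkl","wb"))
    i=c["img"] if n=="wrist" else cv2.resize(c["img"][100:230,220:380],None,fx=4.5,fy=4.5)
    cv2.imwrite(f"pics/{n}4.png",i)
```

```text
6.0 [0.53486076 0.3184363  0.01118601] 4.257977655095097 [1.05325253 1.63883156 2.408288  ] 0.08393859451927568
```

View pics/wrist4.png

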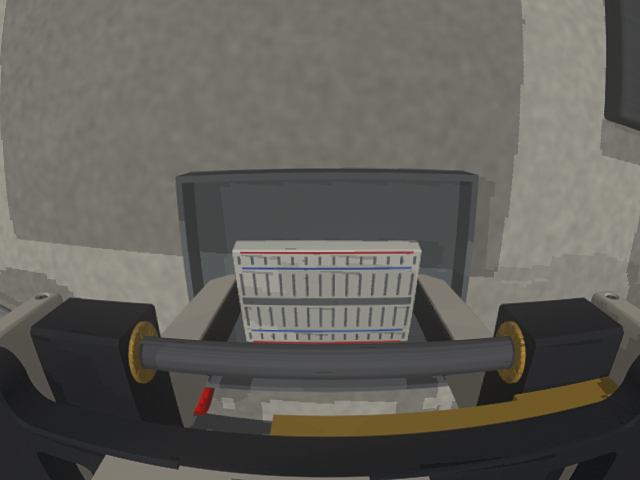

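View pics/side4.png

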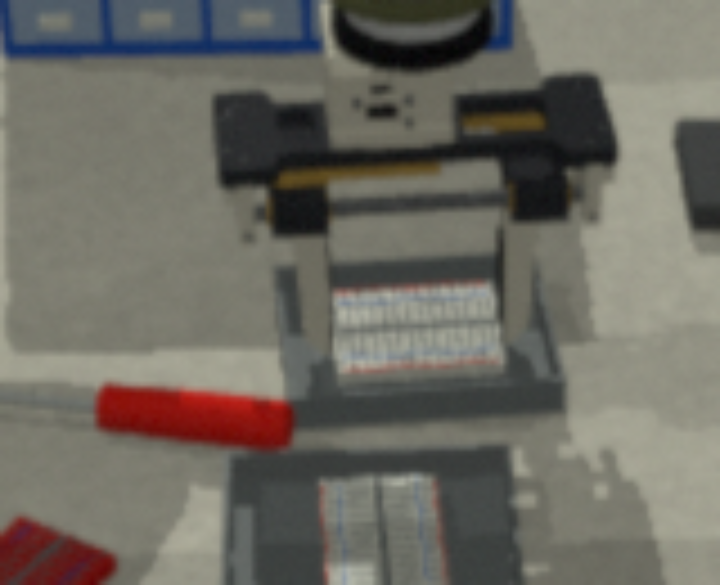

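jog_arm --commands '[1, 0, 0, 0.002, 0, 1, 0, 0, 0.002, 0, 1, 0, 0, 0.001, 0, 1, 0, 0, 0, 0]' --grip_force 5

```text
t: 6.43
tool_pos: [0.534, 0.3178, 0.0053]
orientation: [3.139, 0.116, -0.002]
force: [0.5, 0.6, -0.6]
opening: 0.0837
```

Run:
```python
from plan import *
import pickle
s,p,y,R=tool();print(s["t"],p,y,s["force"],s["opening"])
for n in("wrist",):
    c=cam(n);pickle.dump(c,open(f"{n}5.pkl","wb"))
    cv2.imwrite(f"pics/{n}5.png",cv2.resize(c["img"][160:360,170:490],None,fx=2.5,fy=2.5))
```

```text
6.4333 [0.53398626 0.31777075 0.00530802] 4.243184076219153 [ 0.47882756  0.57904051 -0.61200663] 0.0837166972747883
```

View pics/wrist5.png

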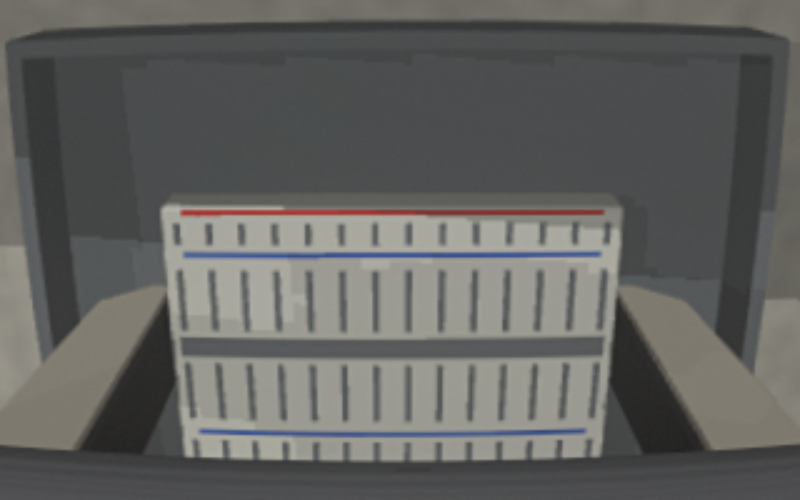

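jog_arm --commands '[1, 0, 0, 0.0008, 0, -0.82, 0, 0, 0, 0, -0.85, 0, 0, 0, 0, -0.88, 0, 0, 0, 0, -0.88, 0, 0, 0, 0]'

```text
t: 6.9
tool_pos: [0.5344, 0.318, 0.005]
orientation: [3.139, 0.116, -0.0]
force: [0.4, 0.5, -0.6]
opening: 0.0877
```

Run:
```python
from plan import *
import pickle
s,p,y,R=tool();print(s["t"],p,y,s["force"],s["opening"])
for n in("wrist",):
    c=cam(n);pickle.dump(c,open(f"{n}6.pkl","wb"))
    cv2.imwrite(f"pics/{n}6.png",cv2.resize(c["img"][160:360,170:490],None,fx=2.5,fy=2.5))
```

```text
6.9 [0.53438011 0.3180267  0.00500941] 4.239295255529928 [ 0.44403594  0.47146824 -0.64024982] 0.0877122059371755
```

View pics/wrist6.png

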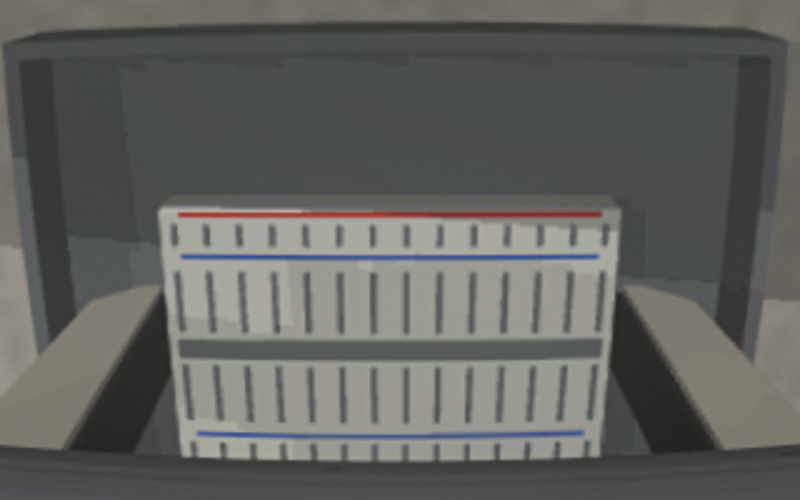

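Run:
```python
from plan import *
import pickle
c=pickle.load(open("w1.pkl","rb"));print("psu",atz(c,476,112,0),atz(c,476,112,.1),atz(c,458,0,0.15))
plan((.535,.318,.0045),4.2,[(.535,.318,.04,4.2,.036),(.535,.318,.10,4.2),(.601,-.327,.17,-91.2)],-1)
```

```text
psu [ 0.70414467 -0.37012513  0.        ] [ 0.69673669 -0.32836698  0.1       ] [ 0.76026934 -0.29884028  0.15      ]
-1,0,0,-0.0355,-0,  |,  -1,0,0,-0.03,-0,  -1,0,0,-0.03,-0,  |,  -1,0.0011,0.0381,-0.0041,5.6,  -1,0.0048,0.0379,-0.0041,5.6,  -1,0.0085,0.0371,-0.0042,5.6,  -1,0.012,0.0362,-0.0041,5.6,  -1,0.0156,0.0349,-0.0041,5.7,  -1,0.0189,0.0331,-0.0041,5.6,  -1,0.0221,0.0311,-0.0041,5.6,  -1,0.025,0.0288,-0.0041,5.6,  -1,0.0276,0.0262,-0.0042,5.6,  -1,0.0302,0.0234,-0.0041,5.6,  -1,0.0322,0.0204,-0.0041,5.6,  -1,0.0341,0.0171,-0.0041,5.6,  -1,0.0356,0.0137,-0.0041,5.7,  -1,0.0368,0.0101,-0.0041,5.6,  -1,0.0376,0.0065,-0.0042,5.6,  -1,0.038,0.0027,-0.0041,5.6,  -1,0.0381,-0.0009,-0.0041,5.6,  |
rows 20 end [ 0.60098482 -0.32697921  0.17      ] -91.19999999999992
```

jog_arm --commands '[-0.88, 0, 0, -0.0355, 0, -1, 0, 0, -0.03, 0, -1, 0, 0, -0.03, 0, -1, 0.0011, 0.0381, -0.0041, 5.6, -1, 0.0048, 0.0379, -0.0041, 5.6, -1, 0.0085, 0.0371, -0.0042, 5.6, -1, 0.012, 0.0362, -0.0041, 5.6, -1, 0.0156, 0.0349, -0.0041, 5.7, -1, 0.0189, 0.0331, -0.0041, 5.6, -1, 0.0221, 0.0311, -0.0041, 5.6, -1, 0.025, 0.0288, -0.0041, 5.6, -1, 0.0276, 0.0262, -0.0042, 5.6, -1, 0.0302, 0.0234, -0.0041, 5.6, -1, 0.0322, 0.0204, -0.0041, 5.6, -1, 0.0341, 0.0171, -0.0041, 5.6, -1, 0.0356, 0.0137, -0.0041, 5.7, -1, 0.0368, 0.0101, -0.0041, 5.6, -1, 0.0376, 0.0065, -0.0042, 5.6, -1, 0.038, 0.0027, -0.0041, 5.6, -1, 0.0381, -0.0009, -0.0041, 5.6]'

```text
t: 8.62
tool_pos: [0.6008, -0.3288, 0.1708]
orientation: [-2.193, 2.249, -0.0]
force: [1.3, -0.3, -0.1]
opening: 0.0929
```

jog_arm --commands '[-1, 0, 0, 0, 0, -1, 0, 0, 0, 0]'

```text
t: 8.78
tool_pos: [0.6004, -0.3293, 0.1702]
orientation: [2.195, -2.247, -0.0]
force: [0.5, 0.7, -0.0]
opening: 0.0932
```

Run:
```python
from plan import *
import pickle
s,p,y,R=tool();print(s["t"],p,y,s["force"],s["opening"])
for n in("wrist","top"):
    c=cam(n);pickle.dump(c,open(f"{n}7.pkl","wb"))
    cv2.imwrite(f"pics/{n}7.png",c["img"])
```

```text
8.7833 [ 0.60039573 -0.32926401  0.17022946] -91.34558561662999 [ 0.49317081  0.65217891 -0.03888946] 0.09319409805690204
```

View pics/wrist7.png

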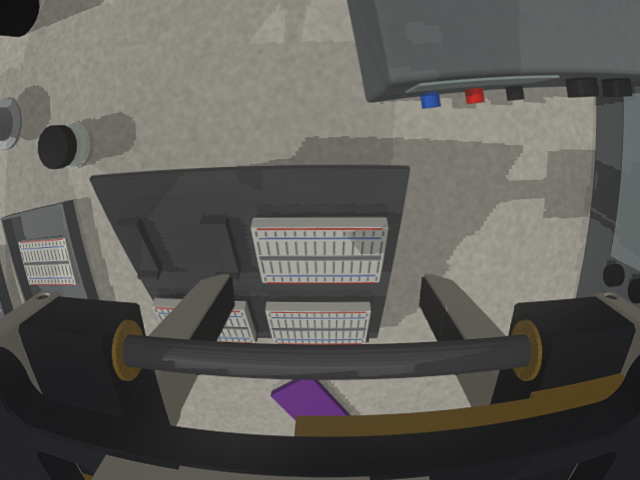

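View pics/top7.png

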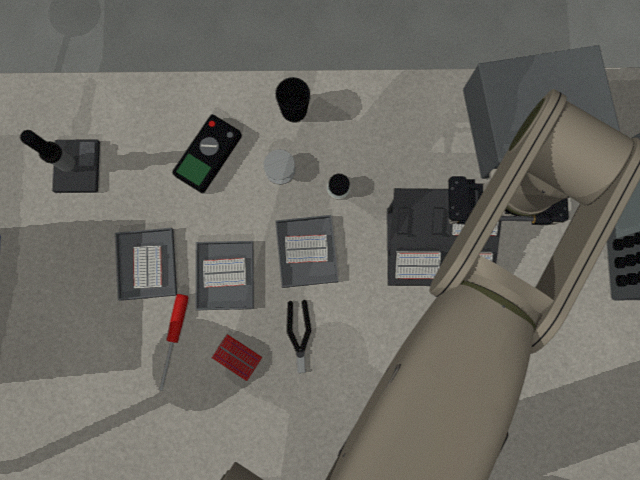

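jog_arm --commands '[-1, -0.0036, -0.0016, 0.02, 0, -1, 0, 0, 0.015, 0, -1, 0, 0, 0.007, 0, -1, 0, 0, 0.007, 0, -1, 0, 0, 0.007, 0, -1, 0, 0, 0.007, 0, -1, 0, 0, 0.007, 0, -1, 0, 0, 0, 0]'

```text
t: 9.55
tool_pos: [0.6019, -0.3228, 0.099]
orientation: [2.199, -2.243, -0.003]
force: [-0.6, 0.3, 0.2]
opening: 0.0931
```

jog_arm --commands '[1, 0, 0, 0, 0, 1, 0, 0, 0, 0, 1, 0, 0, 0, 0, 1, 0, 0, 0, 0]' --grip_force 15

```text
t: 9.88
tool_pos: [0.6024, -0.325, 0.1011]
orientation: [2.197, -2.244, 0.003]
force: [-0.4, -5.2, -3.0]
opening: 0.084
```

Run:
```python
from plan import *
s,p,y,R=tool();print(s["t"],p,y,s["force"],s["opening"])
plan((.602,-.3257,.100),-91.3,[(.602,-.3257,.112,-91.3,.006),(.602,-.3257,.15,-91.3),(.511,.1575,.12,0.4)],1)
```

```text
9.8833 [ 0.60242402 -0.32496474  0.1010995 ] -91.20997239261476 [-0.39639339 -5.18933497 -2.98195888] 0.08399248150966572
1,-0,0,-0.006,-0,  1,-0,0,-0.006,-0,  |,  1,-0,0,-0.038,-0,  |,  1,-0.0344,0.0073,0.0021,-6.6,  1,-0.0349,0.0033,0.0022,-6.5,  1,-0.0351,-0.0007,0.0021,-6.6,  1,-0.0348,-0.0048,0.0022,-6.5,  1,-0.0341,-0.0086,0.0021,-6.6,  1,-0.0328,-0.0125,0.0022,-6.5,  1,-0.0312,-0.0161,0.0021,-6.5,  1,-0.0292,-0.0196,0.0021,-6.6,  1,-0.0267,-0.0227,0.0022,-6.6,  1,-0.0239,-0.0257,0.0021,-6.5,  1,-0.0209,-0.0283,0.0022,-6.6,  1,-0.0175,-0.0305,0.0021,-6.5,  1,-0.0139,-0.0322,0.0022,-6.6,  1,-0.0102,-0.0336,0.0021,-6.5,  |
rows 17 end [0.51096325 0.15747459 0.12      ] 0.39999999999997726
```

jog_arm --commands '[1, 0, 0, -0.006, 0, 1, 0, 0, -0.006, 0, 1, 0, 0, -0.038, 0, 1, -0.0344, 0.0073, 0.0021, -6.6, 1, -0.0349, 0.0033, 0.0022, -6.5, 1, -0.0351, -0.0007, 0.0021, -6.6, 1, -0.0348, -0.0048, 0.0022, -6.5, 1, -0.0341, -0.0086, 0.0021, -6.6, 1, -0.0328, -0.0125, 0.0022, -6.5, 1, -0.0312, -0.0161, 0.0021, -6.5, 1, -0.0292, -0.0196, 0.0021, -6.6, 1, -0.0267, -0.0227, 0.0022, -6.6, 1, -0.0239, -0.0257, 0.0021, -6.5, 1, -0.0209, -0.0283, 0.0022, -6.6, 1, -0.0175, -0.0305, 0.0021, -6.5, 1, -0.0139, -0.0322, 0.0022, -6.6, 1, -0.0102, -0.0336, 0.0021, -6.5, 1, 0, 0, 0, 0, 1, 0, 0, 0, 0, 1, 0, 0, 0, 0]'

```text
t: 11.55
tool_pos: [0.5108, 0.1597, 0.1216]
orientation: [3.142, 0.014, 0.002]
force: [-0.4, -0.7, 0.5]
opening: 0.0839
```

Run:
```python
from plan import *
import pickle
s,p,y,R=tool();print(s["t"],p,y,s["force"],s["opening"])
for n in("wrist",):
    c=cam(n);pickle.dump(c,open(f"{n}8.pkl","wb"))
    cv2.imwrite(f"pics/{n}8.png",c["img"])
    i=c["img"][120:270,200:460];cv2.imwrite("pics/w8z.png",cv2.resize(cv2.convertScaleAbs(i,alpha=1.6,beta=10),None,fx=3,fy=3,interpolation=cv2.INTER_CUBIC))
```

```text
11.55 [0.51078544 0.15974077 0.1215709 ] 0.5209024075197675 [-0.37956112 -0.73799191  0.52825737] 0.08387330952800262
```

View pics/wrist8.png

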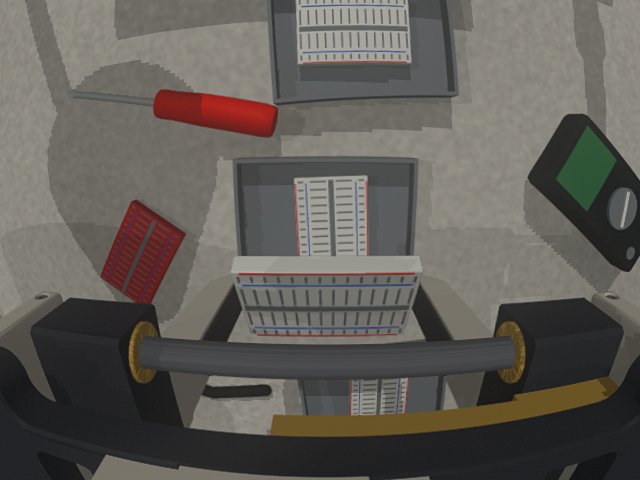

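View pics/w8z.png

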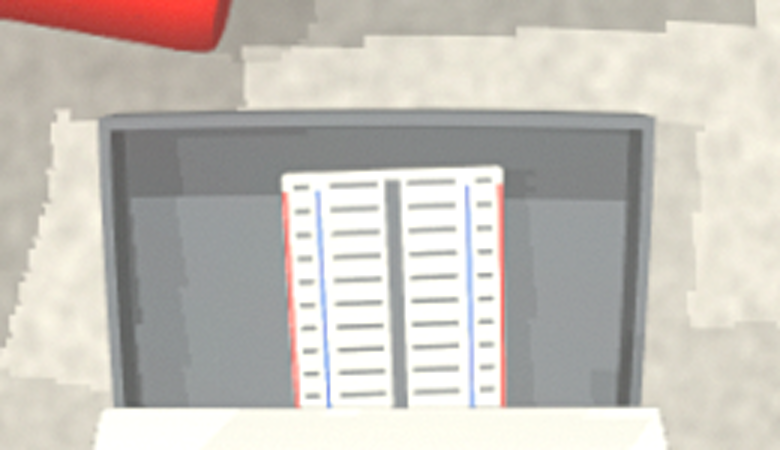

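jog_arm --commands '[1, -0.0015, 0, 0.03, 0, 1, 0, 0, 0.03, 0, 1, 0, 0, 0.02, 0, 1, 0, 0, 0.005, 0, 1, 0, 0, 0, 0, 1, 0, 0, 0.004, 0, 1, 0, 0, 0.004, 0, 1, 0, 0, 0.003, 0, 1, 0, 0, 0.003, 0, 1, 0, 0, 0, 0]' --grip_force 5

```text
t: 12.43
tool_pos: [0.5094, 0.1598, 0.022]
orientation: [-3.141, -0.015, -0.002]
force: [1.4, 0.6, 0.4]
opening: 0.0839
```

jog_arm --commands '[1, 0, 0, 0.003, 0, 1, 0, 0, 0.002, 0, 1, 0, 0, 0.001, 0, 1, 0, 0, 0, 0]'

```text
t: 12.77
tool_pos: [0.5086, 0.1596, 0.0153]
orientation: [3.141, 0.015, -0.001]
force: [0.0, 0.8, 0.2]
opening: 0.0838
```

Run:
```python
from plan import *
import pickle
s,p,y,R=tool();print(s["t"],p,y,s["force"],s["opening"])
c=cam("wrist");cv2.imwrite(f"pics/wrist9.png",cv2.resize(c["img"][160:360,170:490],None,fx=2.5,fy=2.5))
```

```text
12.7667 [0.50859128 0.15959367 0.01528028] 0.549900849927393 [0.04407418 0.81691054 0.15173667] 0.08381088960443628
```

View pics/wrist9.png

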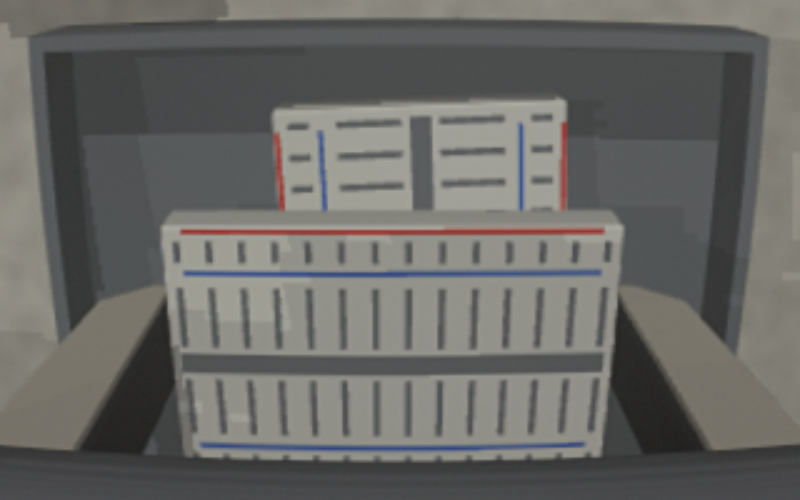

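jog_arm --commands '[1, 0, 0, 0.001, 0, 1, 0, 0, 0.001, 0, 1, 0, 0, 0, 0]'

```text
t: 13.07
tool_pos: [0.5086, 0.1596, 0.0138]
orientation: [3.141, 0.015, -0.001]
force: [-1.7, 0.2, 4.0]
opening: 0.0841
```

Run:
```python
from plan import *
import pickle
s,p,y,R=tool();print(s["t"],p,y,s["force"],s["opening"])
c=cam("wrist");cv2.imwrite(f"pics/wrist10.png",cv2.resize(c["img"][160:360,170:490],None,fx=2.5,fy=2.5))
c=cam("side");cv2.imwrite(f"pics/side10.png",cv2.resize(c["img"][150:260,230:370],None,fx=5,fy=5,interpolation=cv2.INTER_CUBIC))
```

```text
13.0667 [0.50863455 0.15964433 0.01378515] 0.5415236195005213 [-1.69313145  0.23625539  3.9896323 ] 0.08410844028139243
```

View pics/wrist10.png

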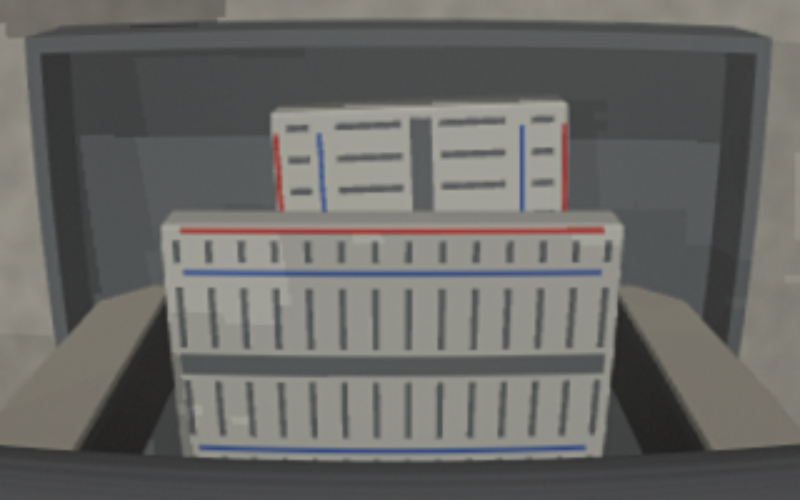

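View pics/side10.png

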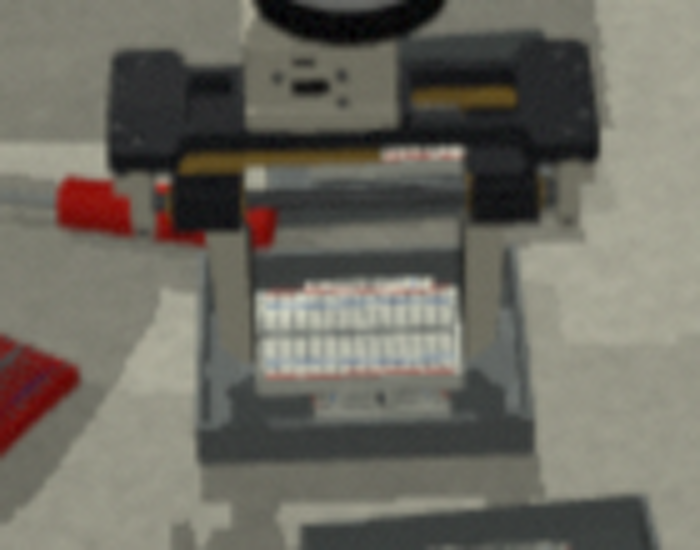

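jog_arm --commands '[-0.82, 0, 0, 0, 0, -0.85, 0, 0, 0, 0, -0.88, 0, 0, 0, 0, -0.88, 0, 0, 0, 0]'

```text
t: 13.5
tool_pos: [0.5087, 0.1596, 0.0134]
orientation: [3.142, 0.015, -0.0]
force: [0.2, 0.2, -0.7]
opening: 0.0873
```

Run:
```python
from plan import *
s,p,y,R=tool();print(s["t"],p,y,s["force"],s["opening"])
plan((.5095,.1596,.0135),0.5,[(.5095,.1596,.05,.5,.037),(.5095,.1596,.10,0.5),(.524,-.224,.14,-91.2)],-1)
```

```text
13.5 [0.5087347  0.15962394 0.0134304 ] 0.542398723988787 [ 0.18436278  0.21414641 -0.67997729] 0.08729730198788573
-1,0,0,-0.0365,-0,  |,  -1,0,0,-0.025,-0,  -1,0,0,-0.025,-0,  |,  -1,0.0008,0.0274,-0.0029,6.6,  -1,0.0039,0.0271,-0.0028,6.5,  -1,0.007,0.0266,-0.0029,6.6,  -1,0.01,0.0255,-0.0028,6.5,  -1,0.0128,0.0242,-0.0029,6.6,  -1,0.0155,0.0226,-0.0028,6.5,  -1,0.018,0.0207,-0.0029,6.6,  -1,0.0203,0.0185,-0.0029,6.5,  -1,0.0222,0.0161,-0.0028,6.6,  -1,0.0239,0.0135,-0.0029,6.5,  -1,0.0252,0.0106,-0.0028,6.6,  -1,0.0264,0.0077,-0.0029,6.5,  -1,0.027,0.0046,-0.0028,6.6,  -1,0.0274,0.0015,-0.0029,6.5,  |
rows 17 end [ 0.52400601 -0.22403231  0.14      ] -91.19999999999996
```

jog_arm --commands '[-0.88, 0, 0, -0.0365, 0, -1, 0, 0, -0.025, 0, -1, 0, 0, -0.025, 0, -1, 0.0008, 0.0274, -0.0029, 6.6, -1, 0.0039, 0.0271, -0.0028, 6.5, -1, 0.007, 0.0266, -0.0029, 6.6, -1, 0.01, 0.0255, -0.0028, 6.5, -1, 0.0128, 0.0242, -0.0029, 6.6, -1, 0.0155, 0.0226, -0.0028, 6.5, -1, 0.018, 0.0207, -0.0029, 6.6, -1, 0.0203, 0.0185, -0.0029, 6.5, -1, 0.0222, 0.0161, -0.0028, 6.6, -1, 0.0239, 0.0135, -0.0029, 6.5, -1, 0.0252, 0.0106, -0.0028, 6.6, -1, 0.0264, 0.0077, -0.0029, 6.5, -1, 0.027, 0.0046, -0.0028, 6.6, -1, 0.0274, 0.0015, -0.0029, 6.5, -1, 0, 0, 0, 0, -1, 0, 0, 0, 0, -1, 0, 0, 0, 0]'

```text
t: 15.17
tool_pos: [0.5234, -0.2236, 0.1397]
orientation: [-2.2, 2.242, 0.001]
force: [0.4, 0.6, -1.1]
opening: 0.0932
```

Run:
```python
from plan import *
import pickle
s,p,y,R=tool();print(s["t"],p,y,s["force"],s["opening"])
c=cam("wrist");pickle.dump(c,open("wrist11.pkl","wb"));cv2.imwrite("pics/wrist11.png",c["img"])
cv2.imwrite("pics/wrist11z.png",cv2.resize(c["img"][200:350,220:540],None,fx=2.5,fy=4,interpolation=cv2.INTER_CUBIC))
c=cam("side");cv2.imwrite("pics/side11.png",c["img"])
```

```text
15.1667 [ 0.52338752 -0.22356413  0.13974587] -91.08640991146177 [ 0.40278227  0.59688984 -1.08198148] 0.09316941670708133
```

View pics/wrist11z.png

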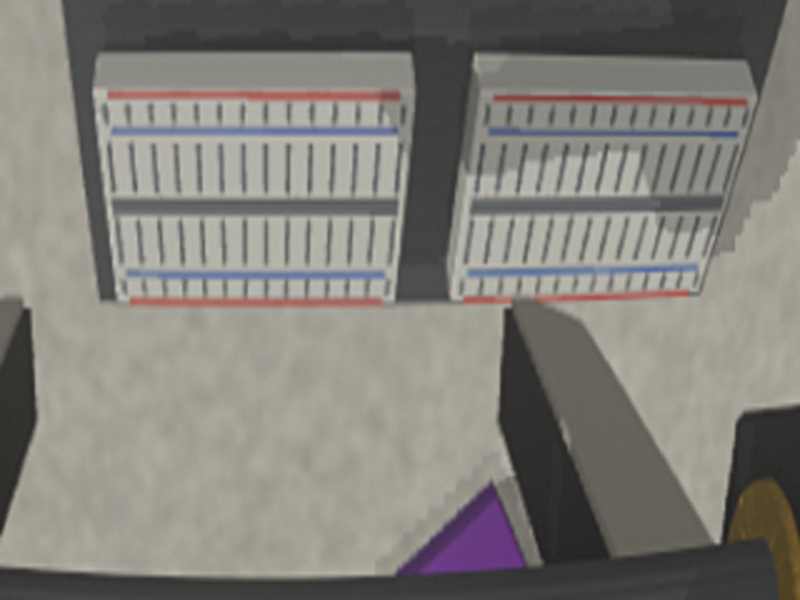

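View pics/side11.png

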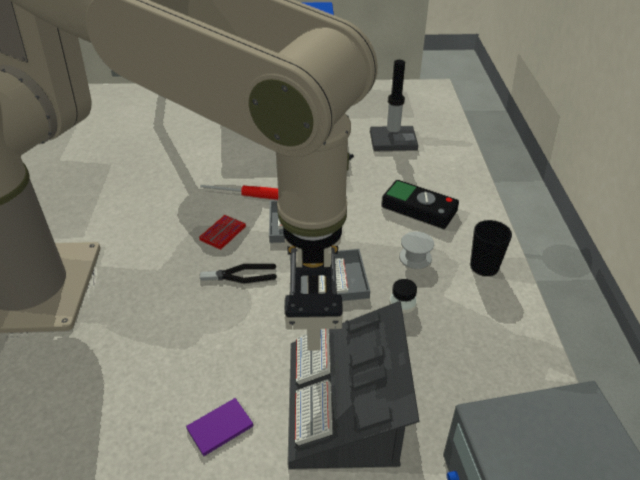

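jog_arm --commands '[-1, -0.0076, 0, 0.025, 0, -1, 0, 0, 0.03, 0, -1, 0, 0, 0.01, 0, -1, 0, 0, 0.004, 0, -1, 0, 0, 0.003, 0, -1, 0, 0, 0.003, 0, -1, 0, 0, 0.003, 0, -1, 0, 0, 0, 0]'

```text
t: 15.93
tool_pos: [0.5243, -0.2166, 0.0628]
orientation: [-2.199, 2.243, -0.002]
force: [0.2, 0.6, -0.8]
opening: 0.0928
```

Run:
```python
from plan import *
import pickle
s,p,y,R=tool();print(s["t"],p,y,s["force"],s["wrist_torque"])
c=cam("wrist");cv2.imwrite("pics/wrist12.png",c["img"])
cv2.imwrite("pics/wrist12z.png",cv2.resize(c["img"][200:350,220:540],None,fx=2.5,fy=4,interpolation=cv2.INTER_CUBIC))
```

```text
15.9333 [ 0.52434139 -0.21664129  0.0628265 ] -91.15203295013858 [ 0.20897428  0.64907436 -0.8006783 ] [ 0.01734937 -0.00976051  0.05146428]
```

View pics/wrist12z.png

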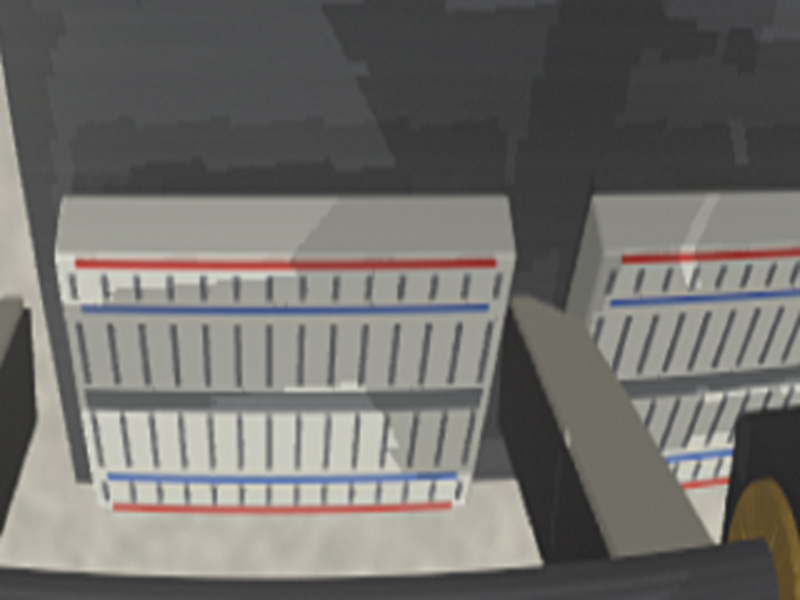

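jog_arm --commands '[-1, -0.0015, 0, 0, 0, -1, 0, 0, 0.002, 0, -1, 0, 0, 0.002, 0, -1, 0, 0, 0.002, 0, -1, 0, 0, 0.002, 0, -1, 0, 0, 0, 0]'

```text
t: 16.48
tool_pos: [0.5239, -0.2155, 0.054]
orientation: [2.198, -2.243, 0.001]
force: [0.1, -3.8, -0.8]
opening: 0.0934
```

jog_arm --commands '[1, 0, 0, 0, 0, 1, 0, 0, 0, 0, 1, 0, 0, 0, 0, 1, 0, 0, 0, 0]' --grip_force 15

```text
t: 16.82
tool_pos: [0.5238, -0.2174, 0.0547]
orientation: [2.196, -2.243, 0.005]
force: [-1.7, -11.6, 0.3]
opening: 0.0841
```

Run:
```python
from plan import *
s,p,y,R=tool();print(s["t"],p,y,s["force"],s["opening"])
c=cam("wrist");cv2.imwrite("pics/wrist13.png",c["img"])
plan((.5238,-.2155,.0545),-91.2,[(.5238,-.2155,.0665,-91.2,.006),(.5238,-.2155,.1,-91.2),(.5575,-.0062,.12,5.0)],1)
```

```text
16.8167 [ 0.5237806  -0.21737134  0.05466506] -91.20582967190413 [ -1.71288825 -11.57968547   0.28411362] 0.08413692711195726
1,-0,0,-0.004,-0,  1,-0,0,-0.004,-0,  1,-0,0,-0.004,-0,  |,  1,-0,0,-0.0335,-0,  |,  1,-0.015,-0.0021,-0.0014,-6.9,  1,-0.0146,-0.0039,-0.0015,-6.8,  1,-0.0141,-0.0056,-0.0014,-6.9,  1,-0.0133,-0.0072,-0.0014,-6.9,  1,-0.0124,-0.0088,-0.0014,-6.9,  1,-0.0111,-0.0102,-0.0015,-6.8,  1,-0.01,-0.0114,-0.0014,-6.9,  1,-0.0084,-0.0126,-0.0014,-6.9,  1,-0.0069,-0.0135,-0.0015,-6.8,  1,-0.0052,-0.0142,-0.0014,-6.9,  1,-0.0035,-0.0147,-0.0014,-6.9,  1,-0.0017,-0.0151,-0.0014,-6.9,  1,0.0001,-0.0151,-0.0015,-6.8,  1,0.0019,-0.015,-0.0014,-6.9,  |
rows 18 end [ 0.55750623 -0.00624709  0.12      ] 5.000000000000057
```

View pics/wrist13.png

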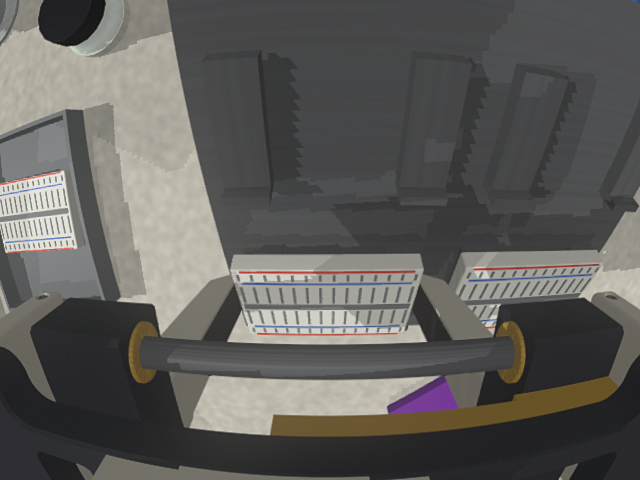

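jog_arm --commands '[1, 0.0018, 0, 0, 0, 1, 0, 0, -0.002, 0, 1, 0, 0, -0.003, 0, 1, 0, 0, -0.004, 0, 1, 0, 0, -0.005, 0]'

```text
t: 17.28
tool_pos: [0.5234, -0.216, 0.068]
orientation: [-2.199, 2.243, 0.002]
force: [0.2, 0.2, -0.6]
opening: 0.0837
```

jog_arm --commands '[1, 0, 0, -0.0335, 0, 1, -0.0168, -0.0021, -0.0014, -6.9, 1, -0.0146, -0.0039, -0.0015, -6.8, 1, -0.0141, -0.0056, -0.0014, -6.9, 1, -0.0133, -0.0072, -0.0014, -6.9, 1, -0.0124, -0.0088, -0.0014, -6.9, 1, -0.0111, -0.0102, -0.0015, -6.8, 1, -0.01, -0.0114, -0.0014, -6.9, 1, -0.0084, -0.0126, -0.0014, -6.9, 1, -0.0069, -0.0135, -0.0015, -6.8, 1, -0.0052, -0.0142, -0.0014, -6.9, 1, -0.0035, -0.0147, -0.0014, -6.9, 1, -0.0017, -0.0151, -0.0014, -6.9, 1, 0.0001, -0.0151, -0.0015, -6.8, 1, 0.0019, -0.015, -0.0014, -6.9, 1, 0, 0, 0, 0, 1, 0, 0, 0, 0, 1, 0, 0, 0, 0]'

```text
t: 18.78
tool_pos: [0.5573, -0.0058, 0.1218]
orientation: [3.139, 0.134, -0.0]
force: [-0.3, -0.6, -1.2]
opening: 0.084
```

Run:
```python
from plan import *
import pickle
s,p,y,R=tool();print(s["t"],p,y,s["force"],s["opening"])
c=cam("wrist");cv2.imwrite("pics/wrist14.png",c["img"])
i=c["img"][120:270,200:460];cv2.imwrite("pics/w14z.png",cv2.resize(cv2.convertScaleAbs(i,alpha=1.6,beta=10),None,fx=3,fy=3,interpolation=cv2.INTER_CUBIC))
```

```text
18.7833 [ 0.55725742 -0.00582954  0.12176909] 4.885650949171005 [-0.32631942 -0.64309402 -1.18843596] 0.08395017549273093
```

View pics/wrist14.png

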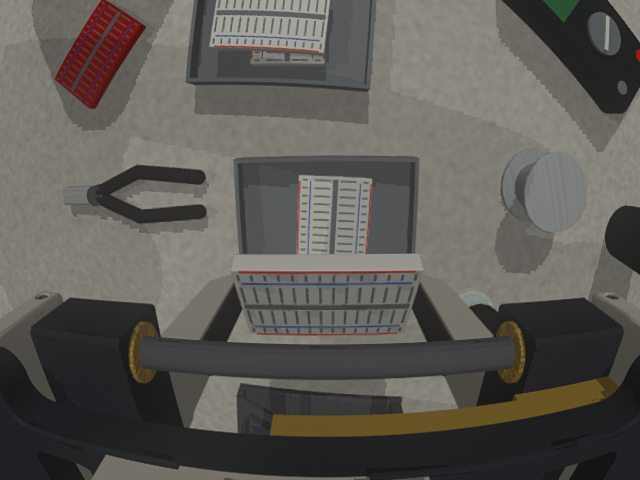

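View pics/w14z.png

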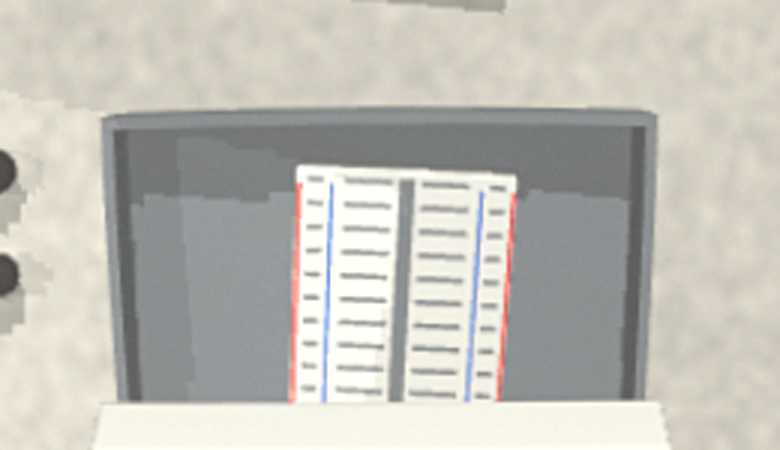

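jog_arm --commands '[1, -0.0007, 0, 0.03, 0, 1, 0, 0, 0.03, 0, 1, 0, 0, 0.02, 0, 1, 0, 0, 0.005, 0, 1, 0, 0, 0, 0, 1, 0, 0, 0.004, 0, 1, 0, 0, 0.004, 0, 1, 0, 0, 0.003, 0, 1, 0, 0, 0.003, 0, 1, 0, 0, 0, 0]' --grip_force 5

```text
t: 19.67
tool_pos: [0.5572, -0.0056, 0.023]
orientation: [3.138, 0.138, 0.002]
force: [0.9, -0.1, 0.6]
opening: 0.0841
```

jog_arm --commands '[1, 0, 0, 0.003, 0, 1, 0, 0, 0.002, 0, 1, 0, 0, 0.001, 0, 1, 0, 0, 0.001, 0, 1, 0, 0, 0.0005, 0, 1, 0, 0, 0, 0]'

```text
t: 20.17
tool_pos: [0.5565, -0.0057, 0.015]
orientation: [3.139, 0.138, -0.001]
force: [-0.4, 0.6, -0.7]
opening: 0.0842
```

Run:
```python
from plan import *
import pickle
s,p,y,R=tool();print(s["t"],p,y,s["force"],s["opening"])
c=cam("wrist");cv2.imwrite(f"pics/wrist15.png",cv2.resize(c["img"][160:360,170:490],None,fx=2.5,fy=2.5))
```

```text
20.1667 [ 0.55651029 -0.00569899  0.01498459] 5.040891376919393 [-0.38379472  0.55103885 -0.71323837] 0.08419513764643073
```

View pics/wrist15.png

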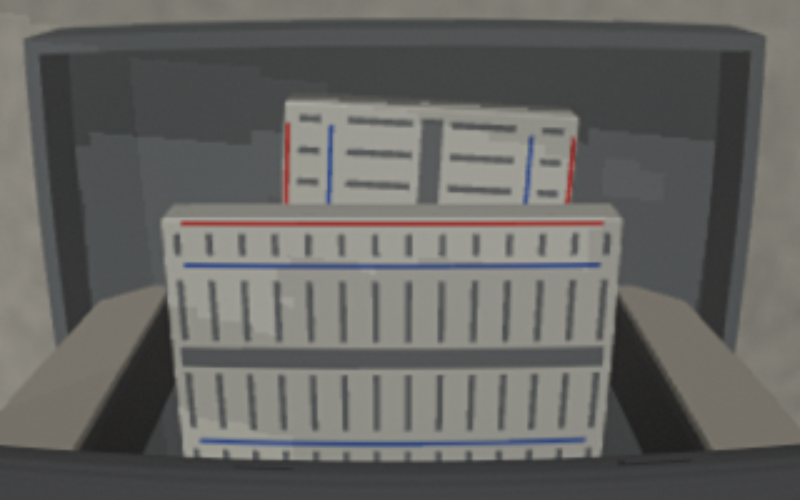

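jog_arm --commands '[1, 0, 0, 0.001, 0, 1, 0, 0, 0, 0]'

```text
t: 20.38
tool_pos: [0.5565, -0.0058, 0.0144]
orientation: [3.138, 0.138, -0.001]
force: [-0.9, 0.3, 4.5]
opening: 0.0843
```

Pressed flat with 4.5 N upward. I'll release it and go for the last board.

jog_arm --commands '[-0.82, 0, 0, 0, 0, -0.85, 0, 0, 0, 0, -0.88, 0, 0, 0, 0, -0.88, 0, 0, 0, 0]'

```text
t: 20.72
tool_pos: [0.5565, -0.0057, 0.014]
orientation: [3.139, 0.138, -0.0]
force: [-0.3, -0.1, -0.2]
opening: 0.0874
```

Run:
```python
from plan import *
s,p,y,R=tool();print(s["t"],p,y,s["force"],s["opening"])
plan((.5565,-.0058,.0135),5.0,[(.5565,-.0058,.05,5,.037),(.5565,-.0058,.10,5),(.522,-.324,.14,-91.2)],-1)
```

```text
20.7167 [ 0.55654537 -0.00566249  0.0139585 ] 5.043300598773358 [-0.26229802 -0.09351729 -0.16647747] 0.08744835977947356
-1,0,0,-0.0365,-0,  |,  -1,0,0,-0.025,-0,  -1,0,0,-0.025,-0,  |,  -1,-0.0044,0.0224,-0.0029,6.9,  -1,-0.0017,0.0228,-0.0028,6.8,  -1,0.001,0.0229,-0.0029,6.9,  -1,0.0037,0.0225,-0.0028,6.9,  -1,0.0064,0.022,-0.0029,6.9,  -1,0.009,0.021,-0.0028,6.8,  -1,0.0115,0.0198,-0.0029,6.9,  -1,0.0137,0.0183,-0.0029,6.9,  -1,0.0158,0.0165,-0.0028,6.8,  -1,0.0177,0.0145,-0.0029,6.9,  -1,0.0193,0.0122,-0.0028,6.9,  -1,0.0206,0.0099,-0.0029,6.9,  -1,0.0216,0.0074,-0.0028,6.8,  -1,0.0224,0.0047,-0.0029,6.9,  |
rows 17 end [ 0.52195512 -0.32399605  0.14      ] -91.20000000000006
```

jog_arm --commands '[-0.88, 0, 0, -0.0365, 0, -1, 0, 0, -0.025, 0, -1, 0, 0, -0.025, 0, -1, -0.0044, 0.0224, -0.0029, 6.9, -1, -0.0017, 0.0228, -0.0028, 6.8, -1, 0.001, 0.0229, -0.0029, 6.9, -1, 0.0037, 0.0225, -0.0028, 6.9, -1, 0.0064, 0.022, -0.0029, 6.9, -1, 0.009, 0.021, -0.0028, 6.8, -1, 0.0115, 0.0198, -0.0029, 6.9, -1, 0.0137, 0.0183, -0.0029, 6.9, -1, 0.0158, 0.0165, -0.0028, 6.8, -1, 0.0177, 0.0145, -0.0029, 6.9, -1, 0.0193, 0.0122, -0.0028, 6.9, -1, 0.0206, 0.0099, -0.0029, 6.9, -1, 0.0216, 0.0074, -0.0028, 6.8, -1, 0.0224, 0.0047, -0.0029, 6.9, -1, 0, 0, 0, 0, -1, 0, 0, 0, 0, -1, 0, 0, 0, 0]'

```text
t: 22.38
tool_pos: [0.5222, -0.3233, 0.1402]
orientation: [-2.201, 2.242, 0.001]
force: [-0.7, -0.2, -0.0]
opening: 0.0931
```

Run:
```python
from plan import *
import pickle
s,p,y,R=tool();print(s["t"],p,y,s["force"],s["opening"])
c=cam("wrist");cv2.imwrite("pics/wrist16.png",c["img"])
cv2.imwrite("pics/wrist16z.png",cv2.resize(c["img"][200:350,220:540],None,fx=2.5,fy=4,interpolation=cv2.INTER_CUBIC))
c=cam("side");cv2.imwrite("pics/side16.png",cv2.resize(c["img"][130:330,180:480],None,fx=2.6,fy=2.6,interpolation=cv2.INTER_CUBIC))
```

```text
22.3833 [ 0.52224142 -0.32332998  0.14022644] -91.05339606148402 [-0.67717914 -0.20837717 -0.03210521] 0.09308257904715597
```

View pics/wrist16z.png

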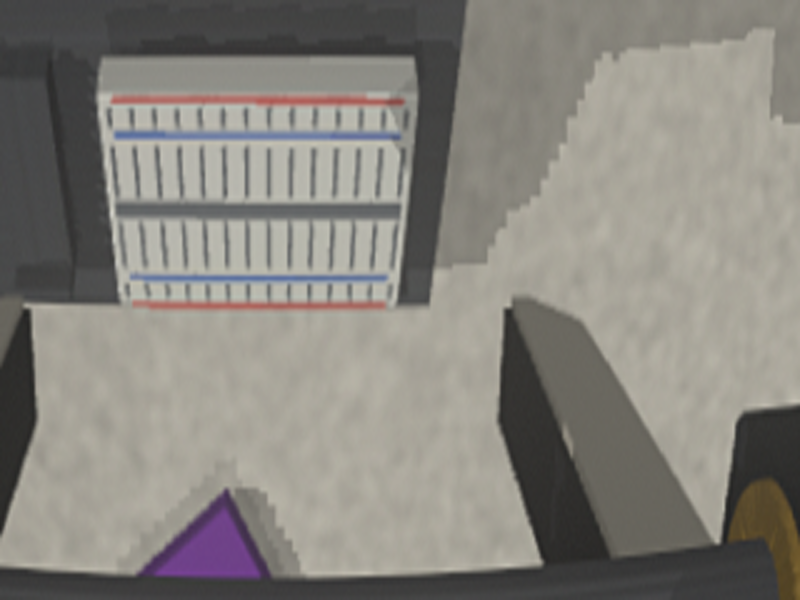

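View pics/side16.png

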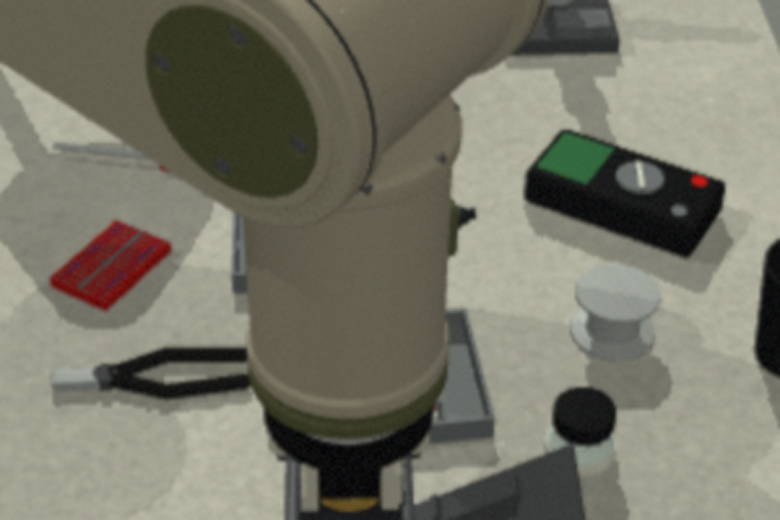

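jog_arm --commands '[-1, -0.0028, 0, 0.03, 0, -1, 0, 0, 0.025, 0, -1, 0, 0, 0.01, 0, -1, 0, 0, 0.007, 0, -1, 0, 0, 0.007, 0, -1, 0, 0, 0.0065, 0, -1, 0, 0, 0, 0]'

```text
t: 23.07
tool_pos: [0.5224, -0.3209, 0.0546]
orientation: [2.199, -2.243, -0.001]
force: [-0.8, 0.3, 0.1]
opening: 0.0928
```

jog_arm --commands '[1, 0, 0, 0, 0, 1, 0, 0, 0, 0, 1, 0, 0, 0, 0, 1, 0, 0, 0, 0]' --grip_force 15

```text
t: 23.4
tool_pos: [0.5229, -0.3221, 0.0563]
orientation: [2.198, -2.244, 0.004]
force: [-1.4, -3.6, 1.1]
opening: 0.0835
```

Run:
```python
from plan import *
s,p,y,R=tool();print(s["t"],p,y,s["force"],s["opening"])
c=cam("wrist");cv2.imwrite("pics/wrist17.png",c["img"])
plan((.522,-.3212,.0545),-91.2,[(.522,-.3212,.0665,-91.2,.006),(.522,-.3212,.13,-91.2),(.5345,.318,.12,4.4)],1)
```

```text
23.4 [ 0.52292222 -0.32213671  0.0562684 ] -91.17334153134404 [-1.42410326 -3.60150679  1.11307695] 0.08352579428067634
1,-0,0,-0.004,-0,  1,-0,0,-0.004,-0,  1,-0,0,-0.004,-0,  |,  1,-0,0,-0.0318,-0,  1,-0,0,-0.0317,-0,  |,  1,-0.04,0.0001,0.0006,-6,  1,-0.0397,-0.0042,0.0007,-5.9,  1,-0.0391,-0.0081,0.0006,-6,  1,-0.038,-0.0123,0.0006,-6,  1,-0.0366,-0.0161,0.0006,-6,  1,-0.0347,-0.0199,0.0007,-5.9,  1,-0.0324,-0.0233,0.0006,-6,  1,-0.0298,-0.0266,0.0006,-6,  1,-0.0269,-0.0296,0.0006,-6,  1,-0.0237,-0.0322,0.0007,-6,  1,-0.0201,-0.0345,0.0006,-5.9,  1,-0.0165,-0.0364,0.0006,-6,  1,-0.0126,-0.0379,0.0006,-6,  1,-0.0086,-0.039,0.0007,-6,  1,-0.0044,-0.0397,0.0006,-5.9,  1,-0.0003,-0.04,0.0006,-6,  |
rows 21 end [0.53453845 0.31800119 0.12      ] 4.400000000000006
```

jog_arm --commands '[1, 0, 0, -0.005, 0, 1, 0, 0, -0.007, 0, 1, 0, 0, -0.0318, 0, 1, 0, 0, -0.0317, 0, 1, -0.04, 0.0001, 0.0006, -6, 1, -0.0397, -0.0042, 0.0007, -5.9, 1, -0.0391, -0.0081, 0.0006, -6, 1, -0.038, -0.0123, 0.0006, -6, 1, -0.0366, -0.0161, 0.0006, -6, 1, -0.0347, -0.0199, 0.0007, -5.9, 1, -0.0324, -0.0233, 0.0006, -6, 1, -0.0298, -0.0266, 0.0006, -6, 1, -0.0269, -0.0296, 0.0006, -6, 1, -0.0237, -0.0322, 0.0007, -6, 1, -0.0201, -0.0345, 0.0006, -5.9, 1, -0.0165, -0.0364, 0.0006, -6, 1, -0.0126, -0.0379, 0.0006, -6, 1, -0.0086, -0.039, 0.0007, -6, 1, -0.0044, -0.0397, 0.0006, -5.9, 1, -0.0003, -0.04, 0.0006, -6]'

```text
t: 25.12
tool_pos: [0.5337, 0.3206, 0.1213]
orientation: [-3.138, -0.13, 0.0]
force: [0.8, -0.6, -0.5]
opening: 0.0839
```

jog_arm --commands '[1, 0, 0, 0, 0, 1, 0, 0, 0, 0, 1, 0, 0, 0, 0]'

```text
t: 25.37
tool_pos: [0.534, 0.3184, 0.1207]
orientation: [3.139, 0.122, -0.001]
force: [0.5, 0.3, -0.3]
opening: 0.0837
```

Run:
```python
from plan import *
import pickle
s,p,y,R=tool();print(s["t"],p,y,s["force"],s["opening"])
c=cam("wrist");cv2.imwrite("pics/wrist18.png",c["img"])
i=c["img"][120:270,200:460];cv2.imwrite("pics/w18z.png",cv2.resize(cv2.convertScaleAbs(i,alpha=1.6,beta=10),None,fx=3,fy=3,interpolation=cv2.INTER_CUBIC))
```

```text
25.3667 [0.53399181 0.31835557 0.12072806] 4.462714464153369 [ 0.49899573  0.276806   -0.28141842] 0.083715847986593
```

View pics/wrist18.png

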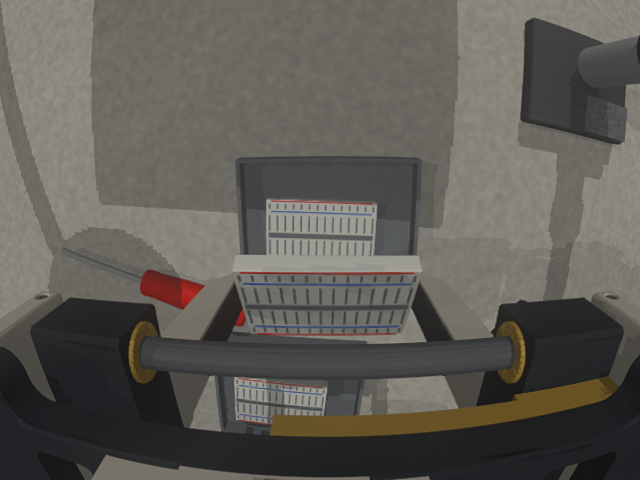

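View pics/w18z.png

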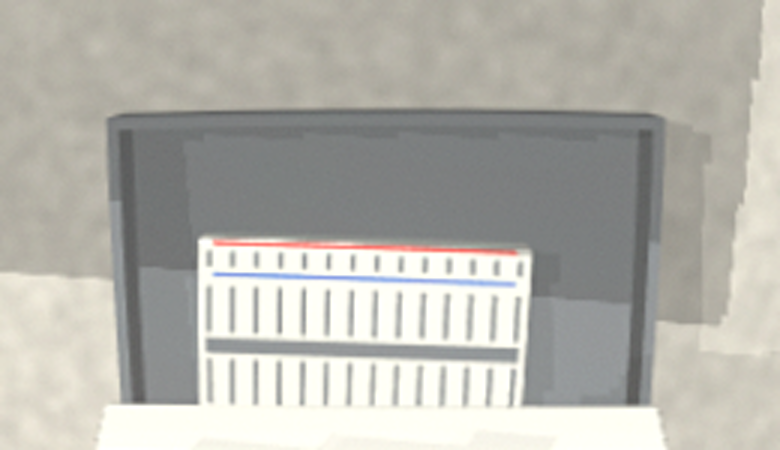

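jog_arm --commands '[1, -0.0012, 0, 0.03, 0, 1, 0, 0, 0.03, 0, 1, 0, 0, 0.02, 0, 1, 0, 0, 0.005, 0, 1, 0, 0, 0, 0, 1, 0, 0, 0.004, 0, 1, 0, 0, 0.004, 0, 1, 0, 0, 0.003, 0, 1, 0, 0, 0.003, 0, 1, 0, 0, 0, 0]' --grip_force 5

```text
t: 26.25
tool_pos: [0.5337, 0.3183, 0.022]
orientation: [-3.139, -0.122, -0.002]
force: [-0.1, 1.2, -0.3]
opening: 0.0839
```

jog_arm --commands '[1, 0, 0, 0.003, 0, 1, 0, 0, 0.002, 0, 1, 0, 0, 0.001, 0, 1, 0, 0, 0, 0]'

```text
t: 26.58
tool_pos: [0.5333, 0.3181, 0.0157]
orientation: [-3.139, -0.122, -0.0]
force: [0.5, 0.5, 1.6]
opening: 0.0837
```

Run:
```python
from plan import *
import pickle
s,p,y,R=tool();print(s["t"],p,y,s["force"],s["opening"])
c=cam("wrist");cv2.imwrite(f"pics/wrist19.png",cv2.resize(c["img"][160:360,170:490],None,fx=2.5,fy=2.5))
```

```text
26.5833 [0.53332168 0.31811064 0.01567627] 4.446083864688716 [0.49665436 0.5170735  1.60212832] 0.08374608527126269
```

View pics/wrist19.png

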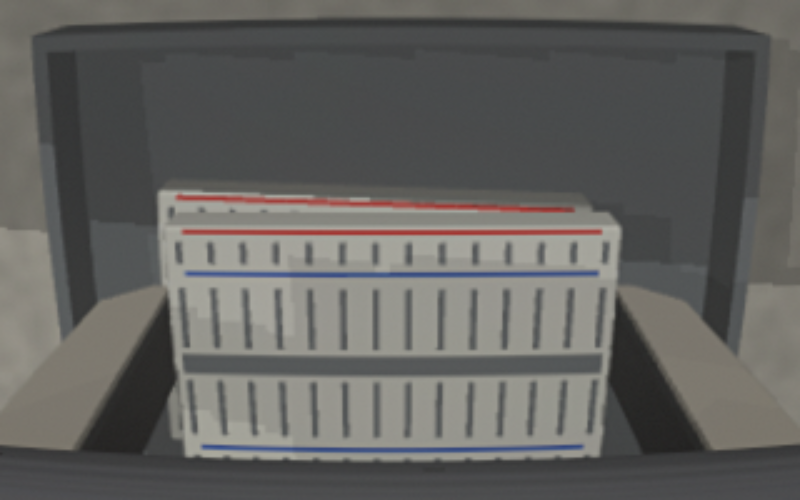

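jog_arm --commands '[1, 0, 0, 0.0008, 0, 1, 0, 0, 0, 0]'

```text
t: 26.8
tool_pos: [0.5333, 0.3182, 0.0153]
orientation: [-3.139, -0.122, -0.0]
force: [-2.1, -0.6, 4.3]
opening: 0.0838
```

jog_arm --commands '[-0.82, 0, 0, -0.0004, 0, -0.85, 0, 0, 0, 0, -0.88, 0, 0, 0, 0, -0.9, 0, 0, 0, 0]'

```text
t: 27.13
tool_pos: [0.5331, 0.3179, 0.0149]
orientation: [3.139, 0.122, -0.001]
force: [0.5, -0.1, 0.1]
opening: 0.0877
```

Run:
```python
from plan import *
import pickle
s,p,y,R=tool();print(s["t"],p,y,s["force"],s["opening"])
c=cam("wrist");cv2.imwrite(f"pics/wrist20.png",cv2.resize(c["img"][160:360,170:490],None,fx=2.5,fy=2.5))
```

```text
27.1333 [0.5330643  0.317886   0.01490942] 4.442363495058858 [ 0.51661103 -0.12019953  0.12252055] 0.08771668742734272
```

View pics/wrist20.png

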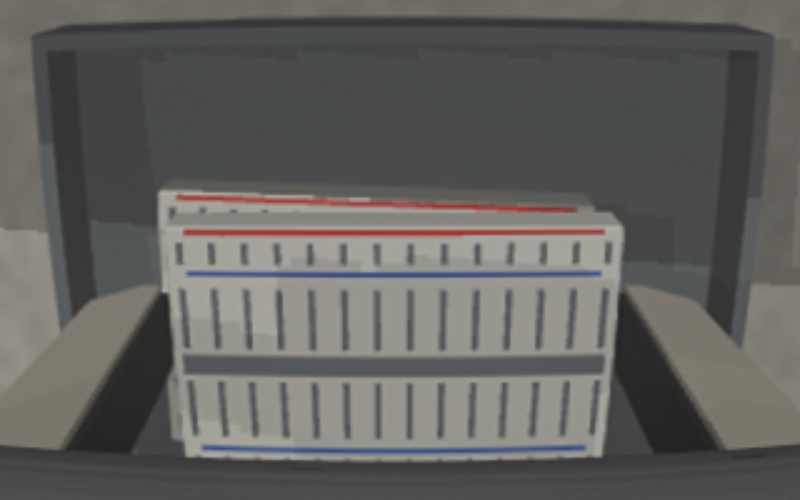

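jog_arm --commands '[-0.92, 0.0005, 0, 0, 0, -0.92, 0, 0, -0.002, 0, -0.92, 0, 0, -0.003, 0, -0.92, 0, 0, -0.005, 0, -0.92, 0, 0, -0.008, 0, -0.92, 0, 0, -0.015, 0, -0.92, 0, 0, -0.03, 0, -0.92, 0, 0, -0.04, 0, -0.92, 0, 0, 0, 0, -0.92, 0, 0, 0, 0]'

```text
t: 28.02
tool_pos: [0.5365, 0.3195, 0.1234]
orientation: [-3.136, -0.122, -0.012]
force: [-1.3, -0.6, -1.5]
opening: 0.0892
```

Run:
```python
from plan import *
s,p,y,R=tool();print(s["t"],p,y,s["force"],s["opening"])
c=cam("wrist");cv2.imwrite(f"pics/wrist21.png",c["img"])
c=cam("side");cv2.imwrite("pics/side21.png",cv2.resize(c["img"][130:330,180:480],None,fx=2.6,fy=2.6,interpolation=cv2.INTER_CUBIC))
```

```text
28.0167 [0.53652334 0.31947804 0.12335281] 4.446080339564369 [-1.25374208 -0.58877829 -1.52437101] 0.08923827359891563
```

View pics/wrist21.png

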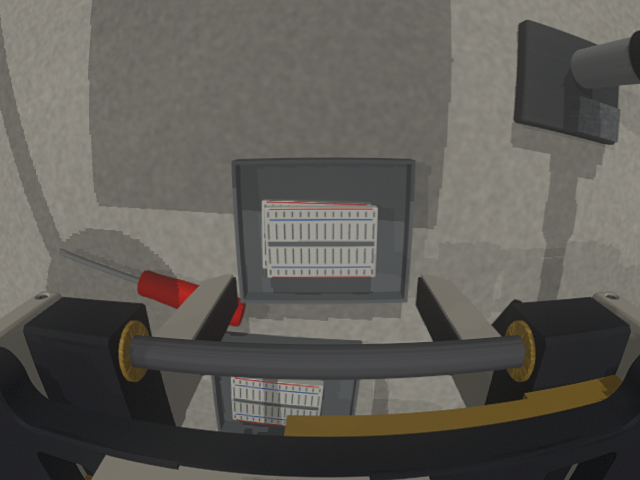

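View pics/side21.png

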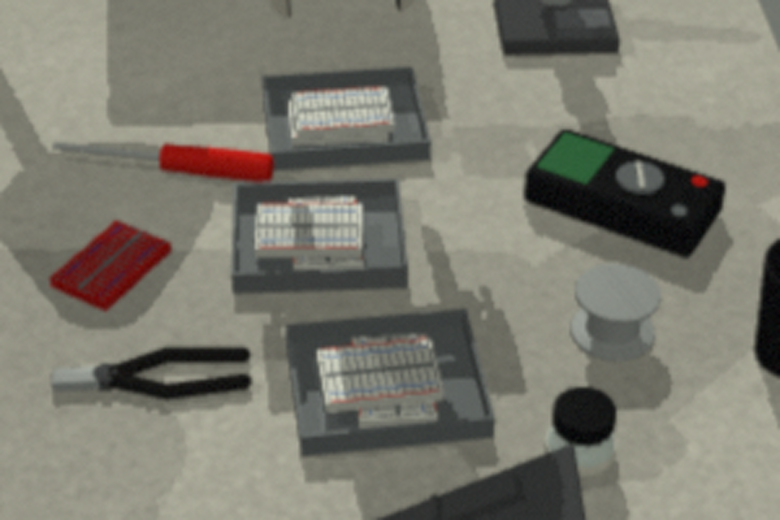

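Run:
```python
from plan import *
c=cam("top");cv2.imwrite("pics/top21.png",c["img"])
a=cv2.imread("pics/top0.png");b=c["img"]
cv2.imwrite("pics/cmp.png",np.vstack([cv2.resize(x[200:320,100:360],None,fx=2.5,fy=2.5) for x in(a,b)]))
```

```text
(no output)
```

View pics/cmp.png

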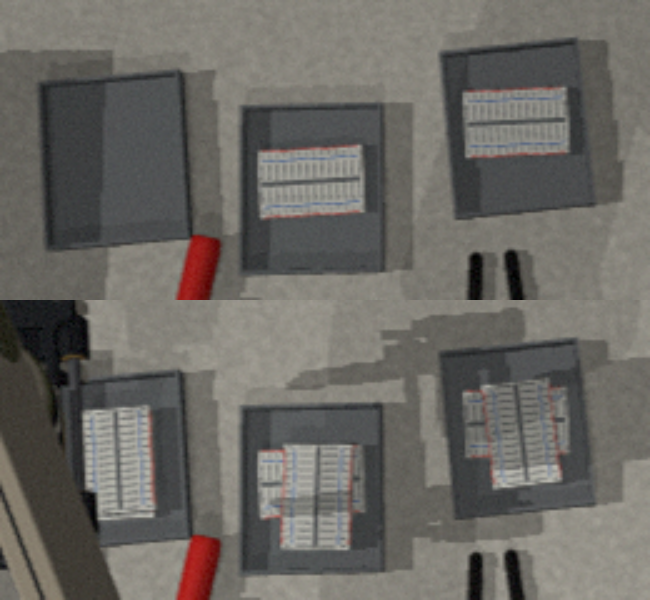

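Run:
```python
from plan import *
s,p,y,R=tool();print(s["t"],p,s["dq"].round(3) if hasattr(s["dq"],'round') else s["dq"])
print(robot.close_job())
```

```text
28.1667 [0.53321824 0.31781089 0.11759   ] [-0.002  0.018  0.014  0.    -0.003 -0.   ]
the job is handed in; nothing more can be done
None
```

All four boards are dealt in the order asked: left (empty) tray, middle, right, then left again. Every tray now holds two boards, and the job is handed in at 28.2 s of the 72 s allowed.

- **Grasp differs from your advice:** the moves could not tilt the tool, so I could not take the boards across their 55 mm width with the tool square to the face. I took each one by its 84 mm ends with the tool vertical. Each was lowered until its low edge touched and eased flat with light pressure, about 4 N where I measured it. I then opened the fingers.
- **Orientation:** the dealt boards lie with their long side along the tray's x, so in the middle and right trays they cross the boards already there.
- **Last checks:** the top, side and wrist pictures show two boards in each tray, lying flat and face up. The arm was clear of everything at about 0.12 m height. The trays and the two boards dealt earlier look unmoved against the first picture, except where the arm partly hid the left tray from the top camera. The screwdriver, cutters, reel, jar and meter showed no visible movement.
- **Not perfect:** the boards first placed in the left and middle trays slid about 5 mm towards the robot (by about 2° too in the left tray) as the fingers withdrew. The right tray's board may also sit slightly off. All are well inside the walls. When closing on board1 there was a brief sideways force of about 12 N, which I eased off before lifting.

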